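# Move the finished file handles to the curing rack in reverse order

### The job

Move the four freshly finished file handles from their cradles on the white board to the green curing rack, one to a place, in reverse order: the handle that lay leftmost on the board goes to the rightmost place of the rack, the second from the left to the second from the right, and so on, left and right as seen from the robot. Each must lie centred across both of its V notches, let go and still. The finish is fresh, so do not let the handles touch one another or the bench, and leave the tin, the sanding block and the bottle where they stand.

Things in the scene. Friction and masses are not known exactly. Their poses are not given: they have to be found in the camera images.
- handle_natural: Loose pale maple file handle with a brass ferrule, lying level in a cradle: 120 mm long, 28 mm in diameter, about 60 g. Origin: mid-length on its centre line, 38 mm above its cradle's origin (50 mm above the bench). Its x axis runs along its length, towards the 16 mm brass end, which points away from the robot at the start. Pinch it across the middle.
- handle_walnut: Loose dark walnut file handle with a brass ferrule, lying level in a cradle: 120 mm long, 28 mm in diameter, about 60 g. Origin: mid-length on its centre line, 38 mm above its cradle's origin (50 mm above the bench). Its x axis runs along its length, towards the 16 mm brass end, which points away from the robot at the start. Pinch it across the middle.
- handle_red: Loose red-lacquered file handle with a brass ferrule, lying level in a cradle: 120 mm long, 28 mm in diameter, about 60 g. Origin: mid-length on its centre line, 38 mm above its cradle's origin (50 mm above the bench). Its x axis runs along its length, towards the 16 mm brass end, which points away from the robot at the start. Pinch it across the middle.
- handle_blue: Loose blue-lacquered file handle with a brass ferrule, lying level in a cradle: 120 mm long, 28 mm in diameter, about 60 g. Origin: mid-length on its centre line, 38 mm above its cradle's origin (50 mm above the bench). Its x axis runs along its length, towards the 16 mm brass end, which points away from the robot at the start. Pinch it across the middle.
- cradle_natural: Fixed cradle where the pale maple handle starts; once empty it still marks that handle's place in the old row. Base 100 x 40 x 6 mm in its handle's colour, with two black 90-degree V notches (12 mm thick, 37 mm wide) 40 mm either side of the middle, 68 mm free between them. V bottom 18 mm, tips 36 mm above its underside. Origin: centre of the underside; x along the handle.
- cradle_walnut: Fixed cradle where the dark walnut handle starts; once empty it still marks that handle's place in the old row. Base 100 x 40 x 6 mm in its handle's colour, with two black 90-degree V notches (12 mm thick, 37 mm wide) 40 mm either side of the middle, 68 mm free between them. V bottom 18 mm, tips 36 mm above its underside. Origin: centre of the underside; x along the handle.
- cradle_red: Fixed cradle where the red-lacquered handle starts; once empty it still marks that handle's place in the old row. Base 100 x 40 x 6 mm in its handle's colour, with two black 90-degree V notches (12 mm thick, 37 mm wide) 40 mm either side of the middle, 68 mm free between them. V bottom 18 mm, tips 36 mm above its underside. Origin: centre of the underside; x along the handle.
- cradle_blue: Fixed cradle where the blue-lacquered handle starts; once empty it still marks that handle's place in the old row. Base 100 x 40 x 6 mm in its handle's colour, with two black 90-degree V notches (12 mm thick, 37 mm wide) 40 mm either side of the middle, 68 mm free between them. V bottom 18 mm, tips 36 mm above its underside. Origin: centre of the underside; x along the handle.
- oiling_board: Fixed white board 104 x 335 x 12 mm on the bench; the four cradles stand on it in a row along its y axis, at about y = +127.5, +42.5, -42.5, -127.5 mm, in any order. Origin: centre of its underside. Its +y is to the robot's left (turned by less than 6 degrees). It may be nearer or farther than the rack.
- curing_rack: Fixed green rack, base 104 x 335 x 12 mm, empty. Places at y = +127.5, +42.5, -42.5, -127.5 mm, x = 0; a handle lies along x on two aluminium 90-degree V notches (12 mm thick, 37 mm wide) at x = +-40 mm, 68 mm free between. V bottom 26, tips 44, seated handle's centre line 46 mm above the bench. Origin: centre of the underside; +y to the robot's left (turned under 6 degrees).
- wax_tin: Loose bystander: round tin, 72 mm in diameter, 60 mm high, yellow label, to the left of the work. Origin: centre of its underside.
- sanding_block: Loose bystander: cork sanding block 112 x 62 x 34 mm with a red underside, to the right of the work. Origin: centre of its underside.
- glue_bottle: Loose bystander: bottle with orange cap and green label, 56 mm in diameter, 150 mm high, to the right of the work. Origin: centre of its underside.
Mind the look-alikes: they are no part of the job. What is shaped like the handle_blue but purple or turquoise is not meant.

How it is judged:
By the outcome, as a careful person would: the job done as asked, in the order asked, and still so for the second after the job is handed in, with the robot touching nothing.
It also fails if it takes over 99 s, if anything falls off the work surface, if the arm or the gripper's body presses on something with over 40 N, if the wrist force passes 120 N, or if a joint passes its speed limit or range.

### The arm

A 6-joint arm with a two-finger parallel gripper is mounted at the origin on the work surface. World frame = base frame: x ahead of the robot, y to its left, z up, the work surface at z = 0. Lengths are in m, angles in degrees, forces in N, time in s.
With the tool pointing down it reaches from about 0.4 to 0.825 m from the base axis. Payload 7 kg.
Tool frame: the origin (TCP) lies midway between the tips of the shut fingers; the grasp point (between the pads) lies 19 mm behind it; z points along the fingers, y is the direction in which the jaws open and shut (so a half turn about z gives the same grasp; the last joint's range is limited). The gripper opens to 88 mm and grips with 3 to 60 N. Pads are 19 mm wide; open, the fingers measure 130 mm over their backs; the gripper's body (78 mm by 193 mm) begins 47 mm behind the grasp point.
Start: joints at [79.647, 20.546, 0.682, 0, -70.136, -16.507], TCP at [0.305, 0.602, 0.196] pointing down, gripper open.
Joint ranges: [-176.03, 176.03], [-82.01, 121.73], [-58.28, 71.71], [-173.87, 95.51], [-174.79, -0.11], [-173.66, 173.66]. Speed limits (degrees/s): [136.94, 136.94, 172.46, 180, 180, 180].

### API

Orientations are given as [roll, pitch, yaw] about the fixed x, y, z axes, in that order (R = Rz(yaw) Ry(pitch) Rx(roll)).
In Python, from plant import get_state, capture, get_calibration, close_job, boxes_of, cut_out gives the robot as it stands.
- The arm moves only by the tool apply_moves, never from a script. Its argument "commands" is a list of rows, each an object with "grip": the closure, from 0 (fully open) to 1 (shut); "slide": the shift along the tool's x, y, z in m, a list of three; "roll": the turn about the tool's z in degrees. In form: [{"grip": grip, "slide": [x, y, z], "roll": roll}, ...]. A call has 1 to 5 rows; each row is the pose to reach, as a shift and turn from the pose commanded when the call began, along the tool's axes at that moment; what a row does not reach only later rows make up. A row lasts 1/8 s, in which the tool goes at most 62.5 mm and 10.7 degrees, less where a joint would pass 70% of its speed; a pose out of reach is approached as far as the arm can. A call with a gripper value outside its range is refused whole. The fingers move at their own pace and stop on an object; "grip_force" is the grip in N (left out, the last holds). Time passes only in rows, so rows that repeat a pose let the fingers close. It gives the time, the measured TCP pose, the force and the opening at its end, in the units of the state.
- get_state(): the state, without advancing time (a new reading comes with each control period).
- capture(name): name is "side" or "top" or "wrist"; returns (picture, depth): 384x512x3 uint8, red, green, blue; 384x512 float32, m along the optical axis (not along the pixel's ray), 0 where there is no reading.
- get_calibration(name): a dict with "mtx" (3x3 intrinsics, pixels), "R" (3x3) and "t" (3): a world point X has camera coordinates R X + t. Camera axes: x right, y down, z forward; pixel columns grow to the right and rows downward; lengths in m; the calibration is good to about 2 mm. A picture is of the moment at which its call begins: read the wrist's pose just before it. get_calibration takes no time and is no camera call; for the wrist camera it gives the pose at the moment of the call.
- close_job(): hands the job in, once; it reports no verdict.
Trained networks look in the newest picture that a camera, given by its name, has taken for a name from the list of things; names that differ only in an ending like _2 or _b are one class to them, and where a whole thing is asked for, a point or a joint stands for the part that bears it (a point fixed in the world has none). Each returns a list of dicts, best first, with "score" (0 to 1); they miss things now and then, are a little off and sometimes report something else, mostly with a low value. They report only what shows in the picture. A call takes as long as a camera call. They do not tell look-alikes from the thing itself.
- boxes_of(name, camera): "position" ([x, y, z] in m, in the coordinates of the camera as it stood for that picture, good to about 4 mm: the middle of the surface that is visible of it).
- cut_out(name, camera): "mask" (384x512 bool, what is visible of it).
The state is a dict: "time_s": time; "joints": joint angles; "qd": joint speeds; "joint_torque": joint torques, N m; "tcp_pos": TCP position; "eef_rot": TCP orientation; "contact_force": force on the tool from outside, world axes, zero at the start; "moment": the same for the moment, N m; "gripper_width": finger opening in m.
Only numpy, scipy, OpenCV 4.12 (cv2) and the standard library are available. Lean on these libraries where they do the work, as an engineer would, in place of code of your own. Each camera call takes 0.05 s, during which the arm holds its last target.

## Working session

There is one attempt and no reset: what is moved stays moved. The work goes in short steps, Python scripts to look and compute and a tool call to move; the robot and the scene stay as the last step left them, time stands still between calls to the robot, and variables do not carry over. Pictures are saved under pics/ and viewed, and the job is handed in when it is done.

Besides the shell and the picture viewer there is one more tool, called after "Request:" by a JSON object that holds its "op" and its "data", one argument or row to a line. apply_moves: Moves the arm, as the interface text tells. Its arguments: {"type":"object","properties":{"commands":{"type":"array"},"grip_force":{"type":"number"}},"required":["commands"]}

```bash
ls; mkdir -p pics
python3 - <<'E'
from plant import *
import cv2, numpy as np
s=get_state(); print(s)
for n in ["top","side"]:
    p,d=capture(n); cv2.imwrite(f"pics/{n}0.png",cv2.cvtColor(p,cv2.COLOR_RGB2BGR)); np.savez(f"{n}0.npz",p=p,d=d)
    c=get_calibration(n); print(n,c)
    R=np.array(c["R"]);t=np.array(c["t"])
    for k in (["handle_natural","handle_walnut","handle_red","handle_blue","cradle_natural","oiling_board","curing_rack","wax_tin","sanding_block","glue_bottle"] if n=="top" else []):
        for b in boxes_of(k,n)[:5]:
            print(k,round(b["score"],2),np.round(R.T@(np.array(b["position"])-t),4))
E
```

```text
pics
{'time_s': 0.0, 'joints': array([ 7.96458196e+01,  2.05920057e+01,  6.34368062e-01, -1.86131808e-02,
       -7.01367895e+01, -1.65049367e+01]), 'qd': array([-0.00401023, -0.00904134, -0.08308231, -0.01213326,  0.04667018,
        0.04796305]), 'joint_torque': array([ 6.50367638e-04, -5.82714164e+01,  2.93042511e+01,  6.99714705e+00,
        6.67290558e-03, -1.60158006e-04]), 'tcp_pos': array([0.30477842, 0.60167258, 0.19502555]), 'eef_rot': array([ 1.79904492e+02, -1.00523247e-02, -2.68654474e+01]), 'contact_force': array([-0.53246345, -1.37056902,  0.10159774]), 'moment': array([-0.01367428, -0.00636307, -0.03167713]), 'gripper_width': 0.08758832222223462}
top {'mtx': array([[478.57534085,   0.        , 261.51950661],
       [  0.        , 478.57534085, 195.51600188],
       [  0.        ,   0.        ,   1.        ]]), 'R': array([[ 0.01229758, -0.99992157,  0.00237054],
       [-0.9966361 , -0.01244921, -0.08100314],
       [ 0.0810263 , -0.00136643, -0.99671103]]), 't': array([-0.00758006,  0.60950499,  1.68558167])}
handle_natural 0.59 [ 0.6274 -0.2118  0.0563]
handle_walnu
[... 251 characters left out ...]
tural 0.39 [ 0.6367 -0.1985  0.0209]
oiling_board 0.63 [ 0.6417 -0.0796  0.0152]
curing_rack 0.77 [ 0.4639 -0.0517  0.0133]
wax_tin 0.65 [0.4982 0.4089 0.0617]
wax_tin 0.28 [ 0.6063 -0.3773  0.1013]
sanding_block 0.91 [ 0.4085 -0.3892  0.0336]
sanding_block 0.22 [ 0.6408 -0.0434  0.0627]
glue_bottle 0.61 [ 0.6096 -0.3805  0.0988]
side {'mtx': array([[356.93962805,   0.        , 255.59300109],
       [  0.        , 356.93962805, 191.87671764],
       [  0.        ,   0.        ,   1.        ]]), 'R': array([[-0.99522176, -0.09711644, -0.0101022 ],
       [-0.06274596,  0.71539147, -0.69590084],
       [ 0.07481044, -0.69194179, -0.71806682]]), 't': array([0.58424439, 0.09440158, 0.95805018])}
```

View pics/top0.png

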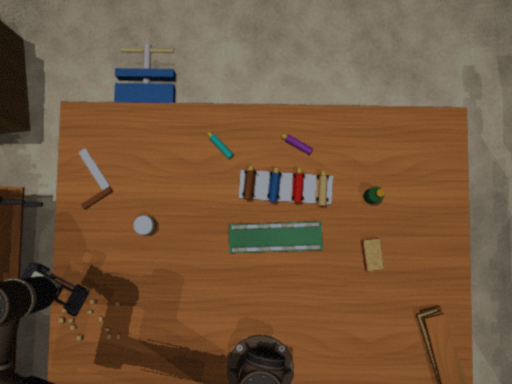

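View pics/side0.png

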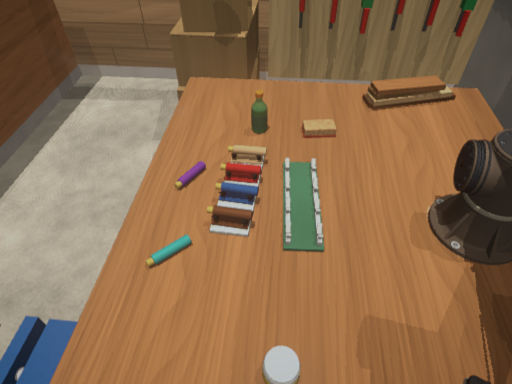

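The top view (512x384) shows the white board around (286,186). From the left it holds walnut (250,183), blue (274,186), red (298,186) and maple (322,188). The green rack is nearer the robot, around (275,237). The turquoise and purple look-alikes lie beyond the board. Next I'll measure poses with masks and depth.

```bash
cat > h.py <<'E'
from plant import *
import cv2, numpy as np
def cloud(c,d,mask):
    K=c["mtx"];R=np.array(c["R"]);t=np.array(c["t"])
    v,u=np.nonzero(mask&(d>0)); z=d[v,u]
    P=np.stack([(u-K[0,2])/K[0,0]*z,(v-K[1,2])/K[1,1]*z,z],1)
    return (P-t)@R
def on_plane(c,uv,z):
    K=c["mtx"];R=np.array(c["R"]);t=np.array(c["t"])
    uv=np.asarray(uv,float).reshape(-1,2)
    r=np.stack([(uv[:,0]-K[0,2])/K[0,0],(uv[:,1]-K[1,2])/K[1,1],np.ones(len(uv))],1)@R
    C=-R.T@t
    return C+r*((z-C[2])/r[:,2])[:,None]
def rect(P):
    (c,(w,h),a)=cv2.minAreaRect((P[:,:2]*1000).astype(np.float32))
    b=cv2.boxPoints((c,(w,h),a)); 
    e=[b[1]-b[0],b[2]-b[1]]; l=max(e,key=np.linalg.norm)
    ang=np.degrees(np.arctan2(l[1],l[0]))%180
    return np.round(c,1),np.round(sorted((w,h)),1),round(ang,2)
def axis(P):
    m=(P[:,:2].max(0)+P[:,:2].min(0))/2
    Q=P[:,:2]-P[:,:2].mean(0); w,v=np.linalg.eigh(Q.T@Q); l=v[:,1]
    return P.mean(0),m,np.degrees(np.arctan2(l[1],l[0]))%180
def save(n,p,s=1):
    im=cv2.cvtColor(p,cv2.COLOR_RGB2BGR)
    if s!=1: im=cv2.resize(im,None,fx=s,fy=s)
    cv2.imwrite(f"pics/{n}.png",im)
E
python3 - <<'E'
from h import *
for n in ["top","side"]:
    p,d=capture(n); c=get_calibration(n)
    for k in ["curing_rack","oiling_board","handle_walnut","handle_blue","handle_red","handle_natural","cradle_natural"]:
        r=[x for x in cut_out(k,n)]
        for x in r[:3]:
            m=x["mask"]; P=cloud(c,d,m)
            if k in("curing_rack","oiling_board"):
                v,u=np.nonzero(m); P2=on_plane(c,np.stack([u,v],1),0.012); print(n,k,round(x["score"],2),m.sum(),np.round(np.median(P[:,2]),4),rect(P2),rect(P))
            else:
                Z=P[P[:,2]>np.percentile(P[:,2],20)] if len(P)>5 else P
                print(n,k,round(x["score"],2),m.sum(),*[np.round(q,3) for q in axis(Z)])
E
```

```text
top curing_rack 0.67 2635 0.0144 (array([463.6, -50.5]), array([103.5, 332.5]), np.float32(92.6)) (array([463.5, -50.7]), array([103.6, 332.5]), np.float32(92.65))
top oiling_board 0.87 1379 0.0128 (array([644.3, -84.8]), array([106.5, 336.8]), np.float32(88.16)) (array([645.2, -84.9]), array([109.2, 337.8]), np.float32(88.32))
top oiling_board 0.44 263 0.0605 (array([ 650.5, -131.2]), array([ 28.9, 123.3]), np.float32(0.39)) (array([ 646.5, -127.7]), array([ 28.2, 121.3]), np.float32(179.41))
top handle_walnut 0.66 257 [0.648 0.045 0.063] [0.652 0.046] 175.484
top handle_walnut 0.38 233 [ 0.633 -0.213  0.063] [ 0.636 -0.213] 178.001
top handle_blue 0.81 286 [0.79  0.152 0.026] [0.791 0.152] 44.527
top handle_blue 0.63 242 [ 0.641 -0.043  0.063] [ 0.644 -0.042] 174.317
top handle_blue 0.57 222 [ 0.799 -0.128  0.028] [ 0.799 -0.124] 60.385
top handle_red 0.79 255 [ 0.641 -0.127  0.063] [ 0.647 -0.127] 177.677
top handle_natural 0.52 239 [ 0.634 -0.213  0.063] [ 0.637 -0.213] 177.766
top cradle_natural 0.71 252 [ 0.634 -0.213  0.063] [ 0.637 -0.213] 178.057
side curing_rack 0.78 3402 0
[... 177 characters left out ...]
y([641.7, -66.8]), array([104.2, 315.4]), np.float32(86.27)) (array([641.8, -70.1]), array([104.2, 312.5]), np.float32(86.18))
side handle_walnut 0.96 455 [0.648 0.052 0.061] [0.651 0.05 ] 175.074
side handle_walnut 0.26 1231 [0.498 0.416 0.061] [0.499 0.415] 67.101
side handle_blue 0.69 419 [ 0.641 -0.036  0.06 ] [ 0.644 -0.038] 174.471
side handle_blue 0.68 262 [ 0.797 -0.118  0.025] [ 0.797 -0.117] 60.607
side handle_blue 0.58 526 [0.79  0.162 0.025] [0.791 0.162] 43.144
side handle_red 0.87 336 [ 0.641 -0.119  0.06 ] [ 0.643 -0.121] 176.066
side handle_natural 0.88 303 [ 0.63  -0.205  0.06 ] [ 0.634 -0.208] 179.073
side cradle_natural 0.58 276 [ 0.636 -0.206  0.022] [ 0.637 -0.208] 177.6
```

Request:
{"op": "apply_moves", "data": {
  "commands": [
    {"grip":0,"slide":[0.575,0.471,-0.12],"roll":-24},
    {"grip":0,"slide":[0.575,0.471,-0.12],"roll":-24},
    {"grip":0,"slide":[0.575,0.471,-0.12],"roll":-24},
    {"grip":0,"slide":[0.575,0.471,-0.12],"roll":-24},
    {"grip":0,"slide":[0.575,0.471,-0.12],"roll":-24}
  ]
}}

```text
time_s: 2.02
tcp_pos: [0.43, 0.3181, 0.2464]
eef_rot: [-180.0, -0.0, -2.8]
contact_force: [1.4, 1.2, -0.8]
gripper_width: 0.0876
```

Request:
{"op": "apply_moves", "data": {
  "commands": [
    {"grip":0,"slide":[0.12,0.391,-0.08],"roll":0},
    {"grip":0,"slide":[0.12,0.391,-0.08],"roll":0},
    {"grip":0,"slide":[0.12,0.391,-0.08],"roll":0},
    {"grip":0,"slide":[0.12,0.391,-0.08],"roll":0},
    {"grip":0,"slide":[0.12,0.391,-0.08],"roll":0}
  ]
}}

```text
time_s: 2.65
tcp_pos: [0.5049, 0.0207, 0.3067]
eef_rot: [-180.0, -0.1, -2.8]
contact_force: [0.4, 1.0, 0.7]
gripper_width: 0.0881
```

Run:
```python
from h import *
c=get_calibration("wrist"); p,d=capture("wrist"); save("w1",p)
s=get_state(); print(s["tcp_pos"],s["eef_rot"],s["joints"]); 
R=np.array(c["R"]);print(c["mtx"],-R.T@c["t"],R)
np.savez("w1.npz",p=p,d=d,mtx=c["mtx"],R=R,t=c["t"])
```

```text
[0.50627607 0.01509892 0.30826575] [ 1.79912300e+02 -1.54652222e-01 -3.00810364e+00] [ 24.08941145   1.10580387  -9.31830136   0.15105836 -79.47820189
  62.87490844]
[[294.26151587   0.         253.70567502]
 [  0.         294.26151587 197.49770343]
 [  0.           0.           1.        ]] [0.58398016 0.0167299  0.49609332] [[-0.05064297 -0.99871593 -0.00133148]
 [-0.95453009  0.04801013  0.29422328]
 [-0.29378156  0.01617128 -0.95573578]]
```

View pics/w1.png

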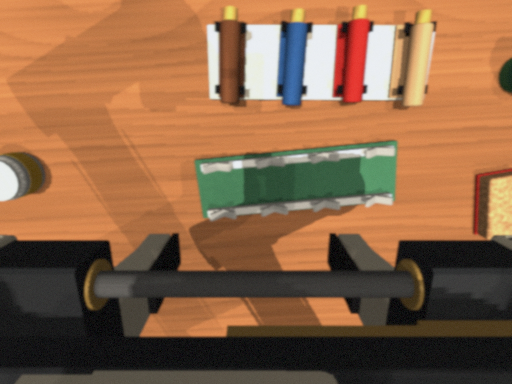

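Run:
```python
from h import *
c=get_calibration("wrist"); p,d=capture("wrist"); save("w2",p)
s=get_state(); print(s["tcp_pos"],s["eef_rot"])
np.savez("w2.npz",p=p,d=d,**{k:np.array(v) for k,v in c.items()})
for k in ["curing_rack","oiling_board","handle_walnut","handle_blue","handle_red","handle_natural"]:
    for x in cut_out(k,"wrist")[:2]:
        m=x["mask"]; P=cloud(c,d,m)
        np.save(f"m_{k}.npy",m) if x["score"]>.5 else 0
        if k in("curing_rack","oiling_board"):
            Q=P[abs(P[:,2]-.012)<.01]
            print(k,round(x["score"],2),m.sum(),np.round(np.median(P[:,2]),4),rect(Q))
        else:
            Z=P[(P[:,2]>np.percentile(P[:,2],98)-.014)]
            print(k,round(x["score"],2),m.sum(),*[np.round(q,3) for q in axis(Z)],rect(Z), Z[:,2].max())
```

```text
[0.50588343 0.01784229 0.30733992] [ 1.79981364e+02 -1.33265807e-01 -3.16846280e+00]
curing_rack 0.72 12215 0.0132 (array([457.2, -45.9]), array([113.9, 336.9]), np.float32(92.44))
oiling_board 0.94 7175 0.0124 (array([641.6, -82.6]), array([103.3, 335.5]), np.float32(86.8))
handle_walnut 0.65 1818 [ 0.643 -0.039  0.061] [ 0.644 -0.039] 174.495 (array([643.7, -40.1]), array([ 26.9, 119.7]), np.float32(174.52)) 0.06669907448782503
handle_walnut 0.64 1823 [0.65  0.048 0.061] [0.651 0.049] 174.789 (array([650.8,  47.6]), array([ 26.3, 118.9]), np.float32(174.7)) 0.06662441708309887
handle_blue 0.83 1781 [ 0.644 -0.039  0.061] [ 0.644 -0.039] 174.784 (array([644. , -40.2]), array([ 26.8, 119. ]), np.float32(174.61)) 0.06669907448782503
handle_blue 0.61 1736 [0.65  0.048 0.061] [0.651 0.049] 174.757 (array([650.6,  47.6]), array([ 26.3, 118.5]), np.float32(174.69)) 0.06662441708309887
handle_red 0.97 1847 [ 0.643 -0.122  0.061] [ 0.644 -0.124] 177.287 (array([ 644.1, -124.5]), array([ 27.2, 118. ]), np.float32(177.52)) 0.06621563457505927
handle_natural 0.95 2011 [ 0.634 -0.207  0.06 ] [ 0.634 -0.21 ] 178.121 (array([ 633.9, -209.7]), array([ 27.9, 119.9]), np.float32(178.2)) 0.06665885935885978
```

Run:
```python
from h import *
from scipy.optimize import minimize
f=np.load("w2.npz"); c={k:f[k] for k in("mtx","R","t")}
p,d=f["p"],f["d"]
crop=p[120:240,170:420]; save("rackw",crop,3)
m=np.load("m_curing_rack.npy")
P=cloud(c,d,np.ones_like(m,bool))
print(np.median(P[abs(P[:,2])<.004][:,2]))
# points of rack by height from depth
for nm,(pp,dd,cc) in {"wrist":(p,d,c),"top":(np.load("top0.npz")["p"],np.load("top0.npz")["d"],get_calibration("top"))}.items():
    Q=cloud(cc,dd,np.ones_like(m,bool))
    Q=Q[(abs(Q[:,0]-.462)<.085)&(abs(Q[:,1]+.05)<.21)&(Q[:,2]<.06)]
    N=Q[(Q[:,2]>.024)]
    A=Q[(Q[:,2]>.008)]
    print(nm,len(N),rect(N),rect(A),np.percentile(A[:,2],[10,50,90,99]))
    # robust rectangle: IoU-like fit on A with fixed size
    def cost(q):
        a=np.radians(q[2]);x=A[:,0]-q[0];y=A[:,1]-q[1]
        X=x*np.cos(a)+y*np.sin(a);Y=-x*np.sin(a)+y*np.cos(a)
        e=np.maximum(abs(X)-.052,0)+np.maximum(abs(Y)-.1675,0)
        return np.minimum(e,.006).sum()
    r=minimize(cost,[.462,-.05,2.6],method="Nelder-Mead",options=dict(initial_simplex=[[.462,-.05,2.6],[.466,-.05,2.6],[.462,-.045,2.6],[.462,-.05,4]])); print(r.x,r.fun)
    # notches in rack frame
    q=r.x;a=np.radians(q[2]);x=N[:,0]-q[0];y=N[:,1]-q[1]
    X=x*np.cos(a)+y*np.sin(a);Y=-x*np.sin(a)+y*np.cos(a)
    T=N[:,2]>.036
    for yc in(.1275,.0425,-.0425,-.1275):
        k=T&(abs(Y-yc)<.03)
        kk=k&(X>0); print(yc,"far",np.round([X[kk].min(),X[kk].max(),Y[kk].min(),Y[kk].max(),Y[kk].mean()],4) if kk.any() else None, end=" ")
        kk=k&(X<0); print("near",np.round([X[kk].min(),X[kk].max(),Y[kk].min(),Y[kk].max()],4) if kk.any() else None)
```

```text
0.0007387880942513098
wrist 2849 (array([461. , -47.2]), array([ 92.8, 309.6]), np.float32(92.61)) (array([461.2, -46.8]), array([104.3, 334.8]), np.float32(92.64)) [0.0117471  0.01323568 0.03364533 0.04436837]
[ 0.46134441 -0.04677539  2.64296656] 0.0003906878010197373
0.1275 far [0.034  0.0461 0.1054 0.149  0.1278] near [-0.0462 -0.0336  0.1059  0.1489]
0.0425 far [0.0339 0.046  0.0203 0.0639 0.0416] near [-0.0464 -0.0333  0.0206  0.0637]
-0.0425 far [ 0.0338  0.0458 -0.0634 -0.021  -0.0432] near [-0.0468 -0.0338 -0.0635 -0.0208]
-0.1275 far [ 0.0338  0.0458 -0.1481 -0.1061 -0.1294] near [-0.0462 -0.0338 -0.1494 -0.1063]
top 494 (array([463.6, -50.1]), array([ 91.8, 308.3]), np.float32(92.59)) (array([461.4, -50.6]), array([168.1, 415.1]), np.float32(89.89)) [0.00940841 0.01437322 0.033563   0.04737876]
[ 0.46358257 -0.05106233  3.01118207] 0.5527850922900664
0.1275 far [0.035  0.047  0.1091 0.1483 0.13  ] near [-0.0444 -0.0334  0.0986  0.147 ]
0.0425 far [0.035  0.0458 0.0213 0.0637 0.0424] near [-0.0455 -0.0337  0.0246  0.0634]
-0.0425 far [ 0.0351  0.0454 -0.0635 -0.0208 -0.0429] near [-0.0455 -0.0344 -0.0635 -0.0206]
-0.1275 far [ 0.0332  0.0439 -0.1478 -0.1051 -0.125 ] near [-0.0454 -0.0367 -0.1477 -0.1049]
```

View pics/rackw.png

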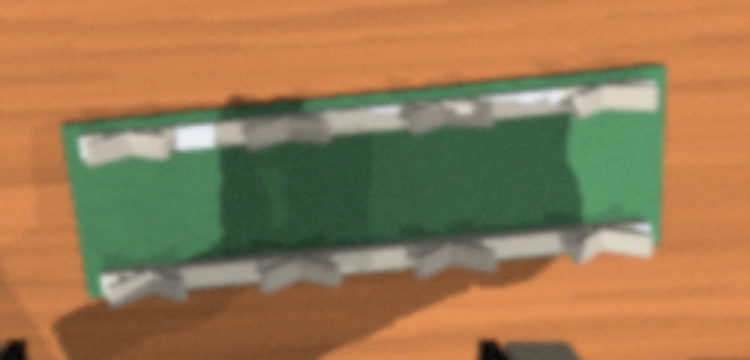

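Request:
{"op": "apply_moves", "data": {
  "commands": [
    {"grip":0.32,"slide":[0.142,-0.034,0.187],"roll":2.3},
    {"grip":0.32,"slide":[0.142,-0.034,0.187],"roll":2.3},
    {"grip":0.32,"slide":[0.142,-0.034,0.187],"roll":2.3},
    {"grip":0.32,"slide":[0.142,-0.034,0.187],"roll":2.3},
    {"grip":0.32,"slide":[0.142,-0.034,0.187],"roll":2.3}
  ],
  "grip_force": 15
}}

```text
time_s: 3.68
tcp_pos: [0.647, 0.0507, 0.1133]
eef_rot: [179.8, 0.4, -5.1]
contact_force: [-1.1, 0.0, 0.3]
gripper_width: 0.0598
```

Run:
```python
from h import *
for i in range(3):
    s=get_state(); print(s["time_s"],s["tcp_pos"],s["eef_rot"],s["joints"],s["qd"].round(2),s["gripper_width"])
    c=get_calibration("wrist"); p,d=capture("wrist"); R=np.array(c["R"]); print(-R.T@c["t"])
save("w3",p)
from scipy.spatial.transform import Rotation as Ro
Rt=Ro.from_euler("xyz",s["eef_rot"],degrees=True).as_matrix()
print("cam in tool",Rt.T@(-R.T@c["t"]-s["tcp_pos"]), Rt.T@R.T)
for q in [0,-.019]:
    X=s["tcp_pos"]+Rt@[0,0,q]; v=c["mtx"]@(R@X+c["t"]); print(v[:2]/v[2],v[2])
P=cloud(c,d,np.ones(d.shape,bool)); Z=P[(abs(P[:,0]-.65)<.07)&(abs(P[:,1]-.047)<.03)&(P[:,2]>.05)&(P[:,2]<.075)]
print(rect(Z),axis(Z))
```

```text
3.675 [0.64695146 0.05072235 0.11330929] [179.81678305   0.44119975  -5.0637643 ] [ 2.16512189e+01  2.18530879e+01 -8.62158755e+00 -4.00449330e-02
 -6.00017992e+01  6.33058878e+01] [-0.11 -5.    0.87  0.86 -2.31 -0.27] 0.05980333212659664
[0.72749177 0.04425226 0.30198945]
3.725 [0.64741949 0.05058071 0.11608692] [179.87332422   0.25225576  -5.05415199] [ 2.16458465e+01  2.16356305e+01 -8.57754209e+00 -2.01038332e-04
 -6.00691032e+01  6.33003811e+01] [-0.11 -3.84  0.9   0.57 -0.78 -0.02] 0.05951215386603124
[0.72734155 0.04400831 0.30510145]
3.775 [0.64801239 0.05055203 0.11823818] [ 1.79944267e+02  7.31764282e-02 -5.05123729e+00] [ 2.16344642e+01  2.14656888e+01 -8.54132191e+00  1.95364032e-02
 -6.00834021e+01  6.33045772e+01] [-0.19 -2.77  0.48  0.21  0.03  0.08] 0.059498852864695424
[0.72732151 0.04378802 0.30746631]
cam in tool [ 7.93549235e-02 -6.09891913e-05 -1.89329778e-01] [[-1.16197067e-03 -9.55391589e-01 -2.95339740e-01]
 [ 9.99999036e-01 -8.85504438e-04 -1.06983928e-03]
 [ 7.60590800e-04 -2.95340698e-01  9.55391696e-01]]
[254.13370038 226.15495568] 0.204320694763226
[254.15259332 237.81881198] 0.1861682525310584
(array([651.7,  48.5]), array([ 36.7, 119.3]), np.float32(174.99)) (array([0.65390921, 0.04819685, 0.06104547]), array([0.65144252, 0.04662444]), np.float64(175.02528512549773))
```

View pics/w3.png

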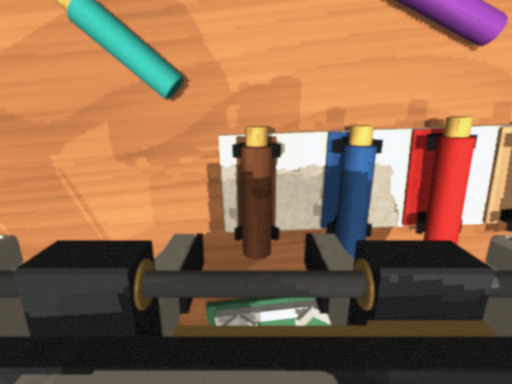

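```bash
cat >> h.py <<'E'
from scipy.spatial.transform import Rotation as Ro
def line(P,x0,y0,zc,half=.022):
    """handle along x: fit top line; P world cloud. zc centre height"""
    Z=P[(abs(P[:,0]-x0)<.08)&(abs(P[:,1]-y0)<half)&(P[:,2]>zc+.002)&(P[:,2]<zc+.022)]
    xs=np.arange(x0-.045,x0+.03,.005); c=[]
    for a in xs:
        q=Z[abs(Z[:,0]-a)<.004]
        if len(q)>8: c.append((a,(q[:,1].max()+q[:,1].min())/2,q[:,1].max()-q[:,1].min()))
    c=np.array(c); 
    f=np.polyfit(c[:,0],c[:,1],1)
    xm=(np.percentile(Z[:,0],.5)+np.percentile(Z[:,0],99.5))/2
    return xm,np.polyval(f,xm),np.degrees(np.arctan(f[0])),np.ptp(Z[:,0]),np.median(c[:,2]),Z[:,2].max()
def rel(tgt,yaw,s=None):
    """slide/roll from the measured pose to world target"""
    s=s or get_state(); R=Ro.from_euler("xyz",s["eef_rot"],degrees=True).as_matrix()
    return np.round(R.T@(np.array(tgt)-s["tcp_pos"]),4),np.round(-(yaw-s["eef_rot"][2]),2)
E
python3 - <<'E'
from h import *
c=get_calibration("wrist"); p,d=capture("wrist")
P=cloud(c,d,np.ones(d.shape,bool))
print(np.round(line(P,.651,.047,.05),4))
print(np.round(line(P,.644,-.04,.05),4))
s=get_state(); print(s["tcp_pos"],s["eef_rot"])
x=line(P,.651,.047,.05); print(rel([x[0],x[1],.031],x[2]))
E
```

```text
[ 0.652   0.0484 -4.9792  0.1206  0.0268  0.0665]
[ 0.6476 -0.0404 -5.1773  0.1187  0.0271  0.0661]
[0.64859366 0.05037875 0.12045495] [-1.79957168e+02 -1.23942539e-01 -5.08171578e+00]
(array([0.0034, 0.0018, 0.0895]), np.float64(-0.1))
```

Request:
{"op": "apply_moves", "data": {
  "commands": [
    {"grip":0.32,"slide":[0.003,0.002,0.035],"roll":0},
    {"grip":0.32,"slide":[0.003,0.002,0.065],"roll":0},
    {"grip":0.32,"slide":[0.003,0.002,0.082],"roll":0},
    {"grip":0.32,"slide":[0.003,0.002,0.089],"roll":0},
    {"grip":0.32,"slide":[0.003,0.002,0.089],"roll":0}
  ]
}}

```text
time_s: 4.5
tcp_pos: [0.6515, 0.0474, 0.0306]
eef_rot: [-180.0, -0.1, -5.1]
contact_force: [0.5, -1.2, 1.4]
gripper_width: 0.0594
```

Request:
{"op": "apply_moves", "data": {
  "commands": [
    {"grip":0.9,"slide":[0,0,0],"roll":0},
    {"grip":0.9,"slide":[0,0,0],"roll":0},
    {"grip":0.9,"slide":[0,0,0],"roll":0},
    {"grip":0.9,"slide":[0,0,0],"roll":0}
  ],
  "grip_force": 15
}}

```text
time_s: 5.0
tcp_pos: [0.6512, 0.0472, 0.0299]
eef_rot: [-180.0, -0.0, -5.2]
contact_force: [-0.1, 0.3, -0.1]
gripper_width: 0.025
```

Request:
{"op": "apply_moves", "data": {
  "commands": [
    {"grip":0.9,"slide":[0,0,-0.01],"roll":0},
    {"grip":0.9,"slide":[0,0,-0.03],"roll":0},
    {"grip":0.9,"slide":[0,0,-0.06],"roll":0},
    {"grip":0.9,"slide":[0,0,-0.1],"roll":0},
    {"grip":0.9,"slide":[0,0,-0.1],"roll":0}
  ]
}}

```text
time_s: 5.62
tcp_pos: [0.6537, 0.0478, 0.1345]
eef_rot: [-179.9, -0.4, -5.1]
contact_force: [-0.5, -1.1, -0.3]
gripper_width: 0.0087
```

Run:
```python
from h import *
c=get_calibration("wrist"); p,d=capture("wrist"); save("w4",p)
s=get_state(); print(s["tcp_pos"],s["eef_rot"],s["gripper_width"],s["contact_force"])
P=cloud(c,d,np.ones(d.shape,bool)); zc=s["tcp_pos"][2]+.019
try: print(zc,np.round(line(P,.651,.047,zc),4))
except Exception as e: print(e)
print(rel([.4672,-.1742,.12],2.64))
```

```text
[0.65231335 0.04756538 0.13234031] [-179.90401548   -0.22114995   -5.15470077] 0.00892547158801805 [-0.58266347 -0.78342574 -0.70973278]
0.15134031395002817 [6.63500e-01 4.57000e-02 2.98936e+01 4.90000e-03 3.70000e-02 1.73300e-01]
(array([-0.1645,  0.2375,  0.0113]), np.float64(-7.79))
```

View pics/w4.png

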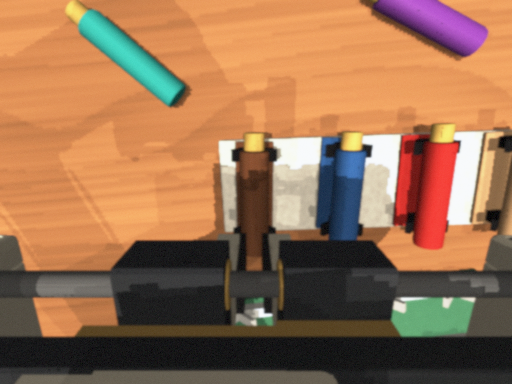

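Run:
```python
from h import *
c=get_calibration("wrist"); p,d=capture("wrist")
s=get_state();R=Ro.from_euler("xyz",s["eef_rot"],degrees=True).as_matrix()
P=cloud(c,d,np.ones(d.shape,bool)); T=(P-s["tcp_pos"])@R
print(s["tcp_pos"],s["gripper_width"])
k=(abs(T[:,1])<.04)&(abs(T[:,0])<.05)&(T[:,2]<.03)&(T[:,2]>-.1)
print(k.sum(),np.round(np.percentile(T[k],[0,1,5,50,95,99,100],axis=0),4))
for u in (238,243,254,268,272):
    print(u,np.round(d[215:300:5,u],3))
from plant import *
p,d=capture("side"); save("s1",p[80:280,150:400],3)
```

```text
[0.65130541 0.04735969 0.13071454] 0.008624571714589491
1821 [[-0.0114 -0.0209 -0.0999]
 [-0.0091 -0.019  -0.098 ]
 [-0.0073 -0.0132 -0.0922]
 [ 0.0099  0.0038 -0.0614]
 [ 0.0117  0.012  -0.0387]
 [ 0.0121  0.0177 -0.0348]
 [ 0.0131  0.0196 -0.0322]]
238 [0.323 0.325 0.302 0.297 0.165 0.159 0.155 0.151 0.147 0.142 0.136 0.132
 0.087 0.086 0.087 0.087 0.087]
243 [0.279 0.28  0.282 0.285 0.169 0.163 0.156 0.149 0.146 0.141 0.135 0.132
 0.089 0.086 0.087 0.087 0.087]
254 [0.275 0.276 0.279 0.279 0.28  0.283 0.284 0.285 0.287 0.358 0.36  0.362
 0.088 0.086 0.086 0.087 0.087]
268 [0.322 0.325 0.302 0.3   0.166 0.162 0.156 0.15  0.147 0.141 0.136 0.133
 0.088 0.086 0.087 0.086 0.087]
272 [0.33  0.33  0.332 0.295 0.165 0.159 0.153 0.154 0.153 0.138 0.134 0.13
 0.088 0.087 0.086 0.087 0.088]
```

View pics/s1.png

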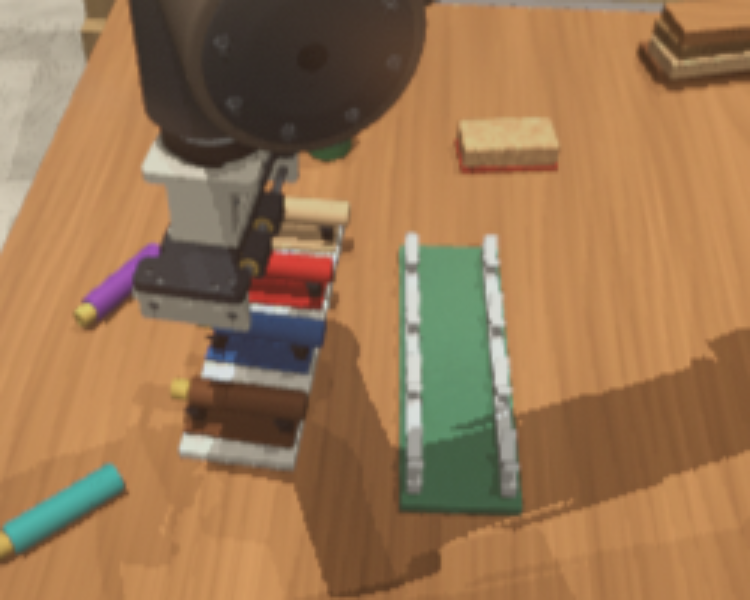

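Run:
```python
from h import *
s=get_state();R=Ro.from_euler("xyz",s["eef_rot"],degrees=True).as_matrix()
print(s["tcp_pos"],s["time_s"])
for n in("side","wrist"):
    c=get_calibration(n); p,d=capture(n)
    P=cloud(c,d,np.ones(d.shape,bool)); T=(P-s["tcp_pos"])@R
    k=(abs(T[:,1])<.11)&(abs(T[:,0])<.06)&(P[:,2]>.075)&(T[:,2]>-.25)
    Q=T[k]
    for z in np.arange(-.15,.03,.01):
        q=Q[abs(Q[:,2]-z)<.005]
        if len(q): print(n,round(z,3),len(q),"x",np.round([q[:,0].min(),q[:,0].max()],3),"y",np.round([q[:,1].min(),q[:,1].max()],3))
save("w5",p[200:340,150:360],3.5)
```

```text
[0.65074343 0.04717064 0.12971684] 5.775
side -0.15 127 x [-0.025  0.024] y [-0.051  0.001]
side -0.14 673 x [-0.04   0.039] y [-0.098  0.067]
side -0.13 153 x [-0.04   0.039] y [-0.097  0.076]
side -0.12 271 x [-0.039  0.039] y [-0.095  0.087]
side -0.11 236 x [-0.04   0.039] y [-0.09   0.087]
side -0.1 113 x [-0.04   0.038] y [-0.089  0.085]
wrist -0.14 14938 x [0.02  0.028] y [-0.058  0.059]
wrist -0.13 10497 x [0.021 0.027] y [-0.063  0.064]
wrist -0.12 17290 x [0.017 0.039] y [-0.074  0.074]
wrist -0.11 12504 x [0.003 0.039] y [-0.082  0.082]
wrist -0.1 4085 x [-0.005  0.039] y [-0.085  0.086]
wrist -0.09 111 x [-0.008  0.01 ] y [-0.008  0.008]
wrist -0.08 329 x [-0.012  0.011] y [-0.008  0.009]
wrist -0.07 272 x [-0.011  0.011] y [-0.011  0.01 ]
wrist -0.06 231 x [0.008 0.011] y [-0.012  0.011]
wrist -0.05 410 x [-0.003  0.011] y [-0.013  0.013]
wrist -0.04 399 x [0.008 0.011] y [-0.02  0.02]
wrist -0.03 37 x [0.008 0.009] y [-0.008  0.008]
```

View pics/w5.png

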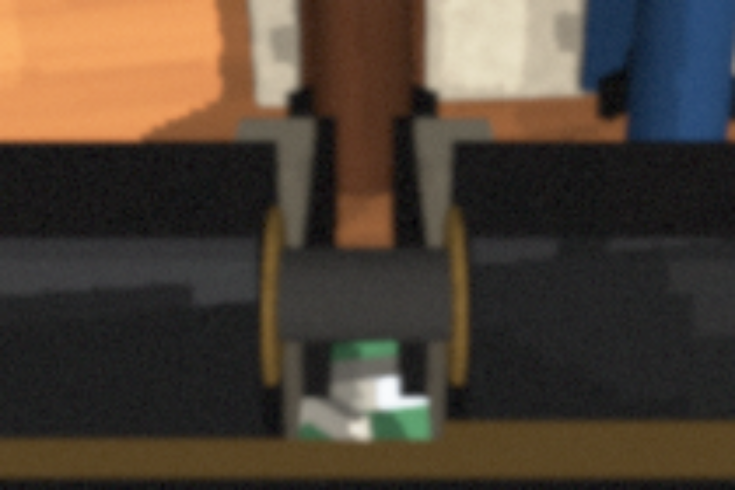

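The first grip closed on nothing. The side and wrist depth images agree that the real fingertips are about 31 mm above the reported TCP: tips at tool z -0.032 and body at -0.097 rather than -0.066. The walnut handle is still in its cradle. I'll correct for the offset and go again.

Request:
{"op": "apply_moves", "data": {
  "commands": [
    {"grip":0.32,"slide":[0.001,-0.001,0],"roll":0},
    {"grip":0.32,"slide":[0.001,-0.001,0.02],"roll":0},
    {"grip":0.32,"slide":[0.001,-0.001,0.04],"roll":0},
    {"grip":0.32,"slide":[0.001,-0.001,0.055],"roll":0},
    {"grip":0.32,"slide":[0.001,-0.001,0.06],"roll":0}
  ]
}}

```text
time_s: 6.5
tcp_pos: [0.6516, 0.0479, 0.0684]
eef_rot: [179.9, 0.1, -5.2]
contact_force: [-0.6, 0.3, -0.1]
gripper_width: 0.0529
```

Request:
{"op": "apply_moves", "data": {
  "commands": [
    {"grip":0.32,"slide":[0,0,0.025],"roll":0},
    {"grip":0.32,"slide":[0,0,0.045],"roll":0},
    {"grip":0.32,"slide":[0,0,0.06],"roll":0},
    {"grip":0.32,"slide":[0,0,0.068],"roll":0},
    {"grip":0.32,"slide":[0,0,0.068],"roll":0}
  ]
}}

```text
time_s: 7.12
tcp_pos: [0.6521, 0.048, 0.0015]
eef_rot: [180.0, 0.0, -5.2]
contact_force: [0.3, -0.3, 0.1]
gripper_width: 0.0597
```

Run:
```python
from h import *
s=get_state();print(s["tcp_pos"],s["eef_rot"],s["contact_force"],s["gripper_width"])
c=get_calibration("wrist"); p,d=capture("wrist"); save("w6",p,1.5)
```

```text
[0.65212174 0.04804025 0.00150792] [ 1.79979580e+02  3.00892852e-02 -5.15779011e+00] [ 0.30046331 -0.26066036  0.09572768] 0.05974731022359881
```

View pics/w6.png

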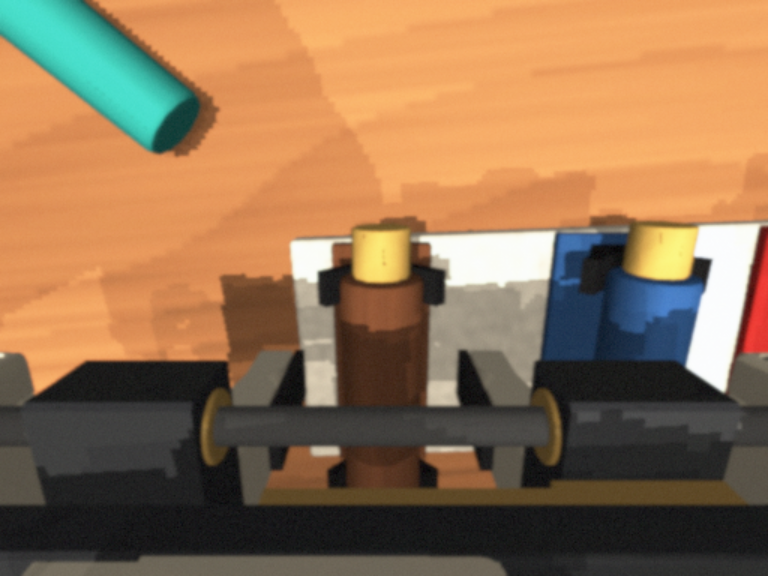

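Request:
{"op": "apply_moves", "data": {
  "commands": [
    {"grip":0.85,"slide":[0,0,0],"roll":0},
    {"grip":0.85,"slide":[0,0,0],"roll":0},
    {"grip":0.85,"slide":[0,0,0],"roll":0},
    {"grip":0.85,"slide":[0,0,0],"roll":0},
    {"grip":0.85,"slide":[0,0,0],"roll":0}
  ],
  "grip_force": 15
}}

```text
time_s: 7.8
tcp_pos: [0.6523, 0.0478, 0.002]
eef_rot: [180.0, -0.0, -5.2]
contact_force: [-0.1, -2.1, 2.4]
gripper_width: 0.0275
```

Run:
```python
from h import *
s=get_state();print(s["tcp_pos"],s["eef_rot"],s["contact_force"],s["gripper_width"])
```

```text
[0.65226453 0.04778644 0.00201427] [ 1.79979005e+02 -5.95376736e-03 -5.15507500e+00] [-0.14069531 -2.10380574  2.37128181] 0.02745414100675994
```

Request:
{"op": "apply_moves", "data": {
  "commands": [
    {"grip":0.85,"slide":[0,0,-0.015],"roll":0},
    {"grip":0.85,"slide":[0,0,-0.04],"roll":0},
    {"grip":0.85,"slide":[0,0,-0.07],"roll":0},
    {"grip":0.85,"slide":[0,0,-0.09],"roll":0},
    {"grip":0.85,"slide":[0,0,-0.095],"roll":0}
  ]
}}

```text
time_s: 8.43
tcp_pos: [0.6533, 0.0487, 0.0991]
eef_rot: [-179.9, -0.2, -5.1]
contact_force: [-0.3, -0.9, -0.8]
gripper_width: 0.0274
```

Run:
```python
from h import *
s=get_state();print(s["tcp_pos"],s["eef_rot"],s["contact_force"],s["gripper_width"])
c=get_calibration("wrist"); p,d=capture("wrist"); save("w7",p,1.5)
s=get_state()
P=cloud(c,d,np.ones(d.shape,bool)); x,y,z=s["tcp_pos"]
try: print(np.round(line(P,x,y,z+.05),4))
except Exception as e: print(e)
print(rel([.4672,-.1742,.095],2.64))
```

```text
[0.65327091 0.04866542 0.09914343] [-179.91155809   -0.18302914   -5.14674831] [-0.30184309 -0.85721083 -0.79529944] 0.027426939118924715
[ 0.6665  0.0482 -4.328   0.0968  0.0267  0.1706]
(array([-0.165 ,  0.2385,  0.003 ]), np.float64(-7.79))
```

View pics/w7.png

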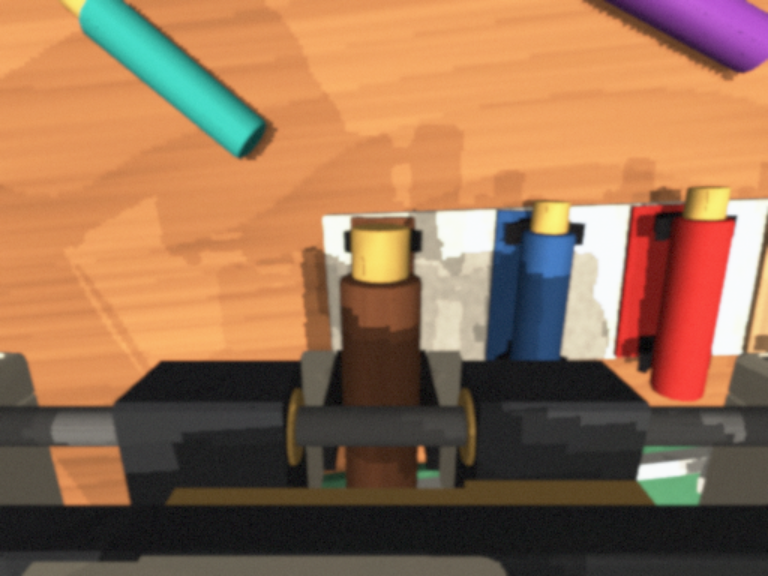

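Request:
{"op": "apply_moves", "data": {
  "commands": [
    {"grip":0.85,"slide":[-0.02,0.03,0],"roll":-2},
    {"grip":0.85,"slide":[-0.05,0.075,0],"roll":-5},
    {"grip":0.85,"slide":[-0.085,0.125,0],"roll":-7.8},
    {"grip":0.85,"slide":[-0.12,0.175,0],"roll":-7.8},
    {"grip":0.85,"slide":[-0.145,0.21,0],"roll":-7.8}
  ]
}}

```text
time_s: 9.1
tcp_pos: [0.4863, -0.1493, 0.096]
eef_rot: [-180.0, 0.1, 2.6]
contact_force: [1.3, -0.8, 0.1]
gripper_width: 0.0277
```

Run:
```python
from h import *
s=get_state()
print(s["tcp_pos"],s["eef_rot"],s["qd"],rel([.4672,-.1742,.08],2.64))
```

```text
[ 0.48634287 -0.14934211  0.09601541] [-1.79980620e+02  8.86183370e-02  2.59211267e+00] [-27.07881345 -13.03334819 -16.74055349   0.27428108   4.54190527
  26.85184292] (array([-0.0202,  0.024 ,  0.016 ]), np.float64(-0.05))
```

Request:
{"op": "apply_moves", "data": {
  "commands": [
    {"grip":0.85,"slide":[-0.02,0.025,0],"roll":0},
    {"grip":0.85,"slide":[-0.02,0.025,0],"roll":0},
    {"grip":0.85,"slide":[-0.02,0.025,0],"roll":0}
  ]
}}

```text
time_s: 9.48
tcp_pos: [0.4701, -0.1738, 0.0964]
eef_rot: [-180.0, 0.0, 2.6]
contact_force: [0.5, 0.0, -0.3]
gripper_width: 0.0276
```

Run:
```python
from h import *
c=get_calibration("wrist"); p,d=capture("wrist"); save("w8",p,1.5)
s=get_state()
print(s["tcp_pos"],s["eef_rot"],s["qd"].round(1),rel([.4672,-.1742,-.004],2.64))
P=cloud(c,d,np.ones(d.shape,bool));R=Ro.from_euler("xyz",s["eef_rot"],degrees=True).as_matrix()
# far edge of the rack: check in world
A=P[(P[:,2]>.006)&(P[:,2]<.05)&(abs(P[:,0]-.5)<.1)&(abs(P[:,1]+.05)<.25)]
N=A[(A[:,2]>.036)&(A[:,0]>.47)]
for y in np.array([.1275,.0425,-.0425,-.1275])*.9989-.0468:
    q=N[abs(N[:,1]-y)<.03]
    if len(q): print(round(y,4),len(q),q.min(0).round(4),q.max(0).round(4),((q.min(0)+q.max(0))/2).round(4))
```

```text
[ 0.47033489 -0.17355219  0.0964397 ] [-1.79996404e+02  1.98097476e-02  2.65184277e+00] [ 0.5  0.2  0.2 -0.  -0.1 -0. ] (array([-0.0031,  0.0005,  0.1004]), np.float64(0.01))
-0.0043 469 [ 0.4929 -0.0342  0.036 ] [0.5854 0.0188 0.049 ] [ 0.5391 -0.0077  0.0425]
-0.0893 528 [ 0.4965 -0.1191  0.0361] [ 0.6    -0.0661  0.0495] [ 0.5483 -0.0926  0.0428]
-0.1742 412 [ 0.5008 -0.2041  0.0363] [ 0.6    -0.1445  0.0499] [ 0.5504 -0.1743  0.0431]
```

View pics/w8.png

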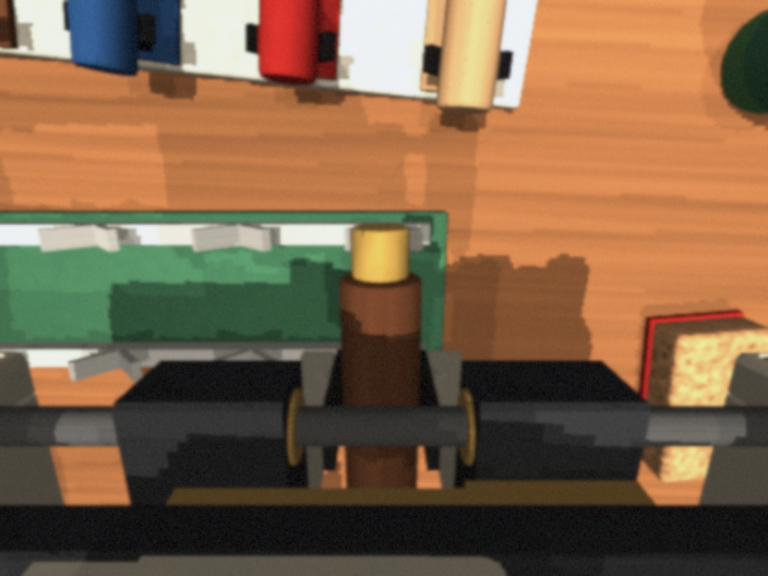

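Request:
{"op": "apply_moves", "data": {
  "commands": [
    {"grip":0.85,"slide":[-0.003,0.0005,0.02],"roll":0},
    {"grip":0.85,"slide":[-0.003,0.0005,0.045],"roll":0},
    {"grip":0.85,"slide":[-0.003,0.0005,0.06],"roll":0},
    {"grip":0.85,"slide":[-0.003,0.0005,0.065],"roll":0},
    {"grip":0.85,"slide":[-0.003,0.0005,0.065],"roll":0}
  ]
}}

```text
time_s: 10.15
tcp_pos: [0.4674, -0.1744, 0.0318]
eef_rot: [180.0, 0.0, 2.7]
contact_force: [0.6, 0.3, -1.1]
gripper_width: 0.0277
```

Run:
```python
from h import *
c=get_calibration("wrist"); p,d=capture("wrist"); save("w9",p,1.5)
s=get_state()
print(s["tcp_pos"],s["eef_rot"],s["qd"].round(1),s["contact_force"],rel([.4672,-.1742,-.001],2.64))
P=cloud(c,d,np.ones(d.shape,bool))
N=P[(P[:,2]>.030)&(P[:,2]<.047)&(abs(P[:,0]-.505)<.018)]
a=np.radians(2.64)
for y in (.1275,.0425,-.0425,-.1275):
    q=N[abs(N[:,1]-(y-.0468))<.025]
    if len(q): print(y,len(q),q.min(0).round(4),q.max(0).round(4),((q.min(0)+q.max(0))/2).round(4),"exp",np.round([.4613+.04*np.cos(a)-y*np.sin(a),-.0468+.04*np.sin(a)+y*np.cos(a)],4))
```

```text
[ 0.46767546 -0.17442919  0.03213875] [ 1.79990598e+02 -2.84675732e-02  2.66271367e+00] [-0.2 -0.6  0.1  0.  -0.2 -0.1] [0.67063131 0.66631676 0.20479185] (array([-0.0005, -0.0003,  0.0331]), np.float64(0.02))
0.0425 308 [ 0.4943 -0.0257  0.0301] [ 0.5069 -0.0064  0.0469] [ 0.5006 -0.0161  0.0385] exp [ 0.4993 -0.0025]
-0.0425 1212 [ 0.4966 -0.1103  0.03  ] [ 0.5108 -0.0656  0.0459] [ 0.5037 -0.088   0.038 ] exp [ 0.5032 -0.0874]
-0.1275 652 [ 0.5007 -0.1951  0.0335] [ 0.5145 -0.151   0.0462] [ 0.5076 -0.173   0.0398] exp [ 0.5071 -0.1723]
```

View pics/w9.png

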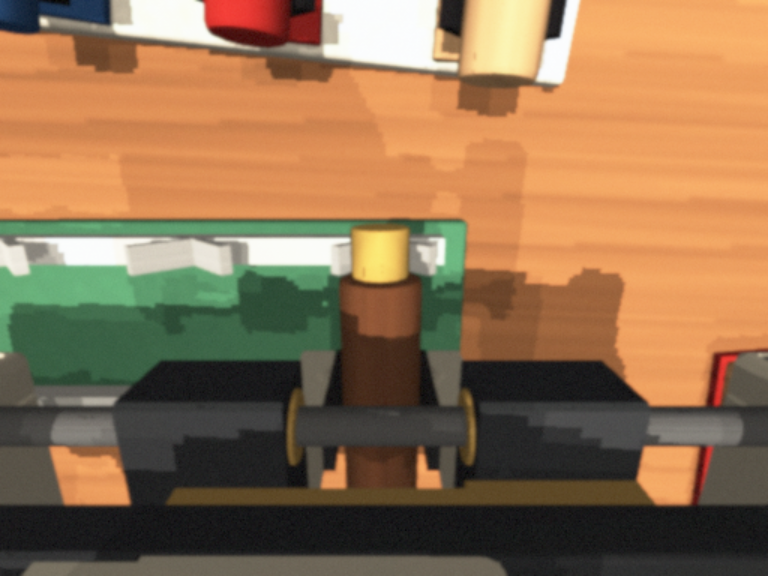

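Request:
{"op": "apply_moves", "data": {
  "commands": [
    {"grip":0.85,"slide":[0,0,0.012],"roll":0},
    {"grip":0.85,"slide":[0,0,0.022],"roll":0},
    {"grip":0.85,"slide":[0,0,0.029],"roll":0},
    {"grip":0.85,"slide":[0,0,0.033],"roll":0},
    {"grip":0.85,"slide":[0,0,0.0335],"roll":0}
  ]
}}

```text
time_s: 10.82
tcp_pos: [0.4668, -0.1749, -0.0018]
eef_rot: [180.0, 0.1, 2.7]
contact_force: [-2.3, -2.7, 3.4]
gripper_width: 0.0271
```

Request:
{"op": "apply_moves", "data": {
  "commands": [
    {"grip":0.4,"slide":[0,0,0],"roll":0},
    {"grip":0.4,"slide":[0,0,0],"roll":0},
    {"grip":0.35,"slide":[0,0,0],"roll":0},
    {"grip":0.35,"slide":[0,0,-0.01],"roll":0},
    {"grip":0.35,"slide":[0,0,-0.03],"roll":0}
  ]
}}

```text
time_s: 11.45
tcp_pos: [0.4666, -0.1745, 0.0286]
eef_rot: [-180.0, 0.1, 2.6]
contact_force: [0.1, -0.3, 0.3]
gripper_width: 0.0569
```

Request:
{"op": "apply_moves", "data": {
  "commands": [
    {"grip":0.35,"slide":[0,0,-0.04],"roll":0},
    {"grip":0.35,"slide":[0,0,-0.08],"roll":0},
    {"grip":0.32,"slide":[0,0,-0.1],"roll":0}
  ]
}}

```text
time_s: 11.82
tcp_pos: [0.4682, -0.1746, 0.1314]
eef_rot: [180.0, -0.2, 2.7]
contact_force: [0.0, 0.5, -0.4]
gripper_width: 0.0591
```

Run:
```python
from h import *
c=get_calibration("wrist"); p,d=capture("wrist"); save("w10",p,1.5)
s=get_state()
print(s["tcp_pos"],s["eef_rot"],s["gripper_width"],rel([.645,-.0402,.07],-5.2))
P=cloud(c,d,np.ones(d.shape,bool))
print(np.round(line(P,.4672,-.1742,.046),4))
```

```text
[ 0.46925056 -0.17482916  0.13332476] [179.93835246  -0.36367974   2.68251764] 0.05936288314018669 (array([ 0.1815, -0.1263,  0.0643]), np.float64(7.88))
[ 0.4666 -0.1747  2.49    0.1198  0.0262  0.0622]
```

View pics/w10.png

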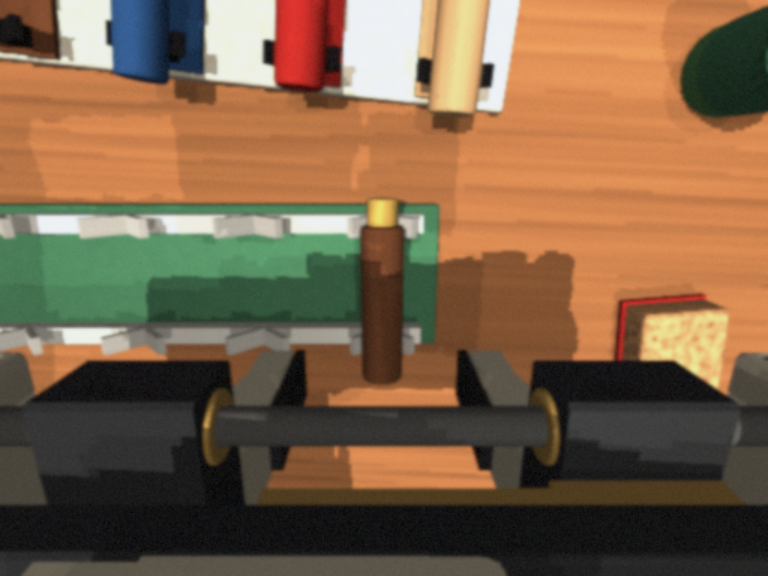

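The walnut handle is seated in the rightmost place at (0.467,-0.175), top z 0.062. Blue is next.

Request:
{"op": "apply_moves", "data": {
  "commands": [
    {"grip":0.32,"slide":[0.045,-0.03,0.01],"roll":2},
    {"grip":0.32,"slide":[0.09,-0.062,0.02],"roll":5},
    {"grip":0.32,"slide":[0.135,-0.094,0.035],"roll":7.9},
    {"grip":0.32,"slide":[0.17,-0.118,0.05],"roll":7.9},
    {"grip":0.32,"slide":[0.181,-0.126,0.055],"roll":7.9}
  ]
}}

```text
time_s: 12.5
tcp_pos: [0.6431, -0.0388, 0.072]
eef_rot: [180.0, 0.1, -5.2]
contact_force: [-0.9, -0.1, -0.4]
gripper_width: 0.0597
```

Request:
{"op": "apply_moves", "data": {
  "commands": [
    {"grip":0.32,"slide":[0,0,0],"roll":0},
    {"grip":0.32,"slide":[0,0,0],"roll":0}
  ]
}}

```text
time_s: 12.75
tcp_pos: [0.6415, -0.041, 0.074]
eef_rot: [-180.0, -0.0, -5.3]
contact_force: [0.1, -0.1, 0.1]
gripper_width: 0.0595
```

```bash
cat >> h.py <<'E'
def aim(x0,y0,name,zc=.05,dz=-.0485):
    c=get_calibration("wrist"); p,d=capture("wrist"); save(name,p,1.5)
    s=get_state(); P=cloud(c,d,np.ones(d.shape,bool)); l=line(P,x0,y0,zc)
    print("tcp",s["tcp_pos"].round(4),"yaw",s["eef_rot"][2].round(2),"qd",abs(s["qd"]).max().round(1))
    print("handle",np.round(l,4)); print("rel",rel([l[0],l[1],zc+dz],l[2],s))
E
python3 - <<'E'
from h import *
aim(.645,-.04,"w11")
E
```

```text
tcp [ 0.6416 -0.0411  0.0742] yaw -5.3 qd 0.2
handle [ 0.6515 -0.0413 -5.2557  0.1103  0.0267  0.0658]
rel (array([ 0.0098, -0.0007,  0.0727]), np.float64(-0.04))
```

View pics/w11.png

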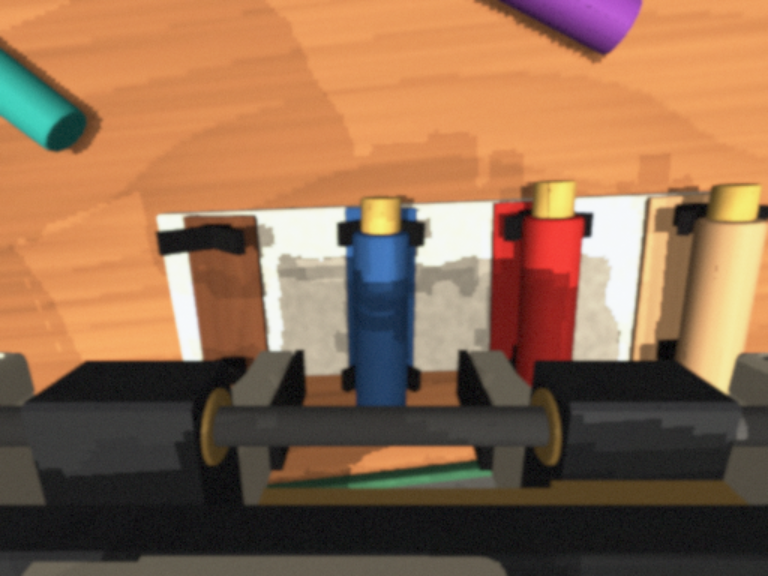

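Request:
{"op": "apply_moves", "data": {
  "commands": [
    {"grip":0.32,"slide":[0.0045,-0.0006,0.025],"roll":0},
    {"grip":0.32,"slide":[0.0045,-0.0006,0.05],"roll":0},
    {"grip":0.32,"slide":[0.0045,-0.0006,0.065],"roll":0},
    {"grip":0.32,"slide":[0.0045,-0.0006,0.0725],"roll":0},
    {"grip":0.32,"slide":[0.0045,-0.0006,0.0725],"roll":0}
  ]
}}

```text
time_s: 13.42
tcp_pos: [0.6466, -0.0403, 0.0009]
eef_rot: [180.0, 0.0, -5.3]
contact_force: [0.1, 0.1, -0.1]
gripper_width: 0.0595
```

Request:
{"op": "apply_moves", "data": {
  "commands": [
    {"grip":0.85,"slide":[0,0,0],"roll":0},
    {"grip":0.85,"slide":[0,0,0],"roll":0},
    {"grip":0.85,"slide":[0,0,0],"roll":0},
    {"grip":0.85,"slide":[0,0,0],"roll":0},
    {"grip":0.85,"slide":[0,0,0],"roll":0}
  ]
}}

```text
time_s: 14.05
tcp_pos: [0.6467, -0.0412, 0.0013]
eef_rot: [179.9, -0.0, -5.3]
contact_force: [-0.6, -5.0, 3.0]
gripper_width: 0.0275
```

Request:
{"op": "apply_moves", "data": {
  "commands": [
    {"grip":0.85,"slide":[0,0,-0.015],"roll":0},
    {"grip":0.85,"slide":[0,0,-0.04],"roll":0},
    {"grip":0.85,"slide":[0,0,-0.07],"roll":0},
    {"grip":0.85,"slide":[-0.01,0.004,-0.09],"roll":0},
    {"grip":0.85,"slide":[-0.035,0.013,-0.095],"roll":-2}
  ]
}}

```text
time_s: 14.68
tcp_pos: [0.6112, -0.0496, 0.0977]
eef_rot: [-180.0, -0.2, -3.2]
contact_force: [0.2, 0.9, -0.3]
gripper_width: 0.0276
```

Request:
{"op": "apply_moves", "data": {
  "commands": [
    {"grip":0.85,"slide":[-0.045,0.015,0],"roll":-4},
    {"grip":0.85,"slide":[-0.09,0.03,0],"roll":-6},
    {"grip":0.85,"slide":[-0.125,0.042,0],"roll":-6},
    {"grip":0.85,"slide":[-0.14,0.048,0],"roll":-6},
    {"grip":0.85,"slide":[-0.14,0.048,0],"roll":-6}
  ]
}}

```text
time_s: 15.3
tcp_pos: [0.4676, -0.09, 0.0965]
eef_rot: [-180.0, -0.1, 2.7]
contact_force: [-0.0, 0.6, -0.0]
gripper_width: 0.0273
```

```bash
cat >> h.py <<'E'
def over(i,name,z=.035,view=True):
    C=np.array([.4617,-.0473]);a=np.radians(2.64);y=[-.1275,-.0425,.0425,.1275][i]
    t=C+y*np.array([-np.sin(a),np.cos(a)])
    c=get_calibration("wrist"); p,d=capture("wrist"); save(name,p,1.5)
    s=get_state(); print("tcp",s["tcp_pos"].round(4),"rot",s["eef_rot"].round(2),"qd",abs(s["qd"]).max().round(1),s["gripper_width"])
    P=cloud(c,d,np.ones(d.shape,bool)); T=(P-s["tcp_pos"])@Ro.from_euler("xyz",s["eef_rot"],degrees=True).as_matrix()
    q=T[(abs(T[:,1])<.025)&(T[:,0]>.015)&(T[:,0]<.08)&(abs(T[:,2]+.05)<.016)]
    f=q[q[:,0]<.045]; print("held: far end x",np.percentile(q[:,0],99.5).round(4),"y mid",((f[:,1].max()+f[:,1].min())/2).round(4),"slope",np.polyfit(f[:,0],f[:,1],1)[0].round(3))
    for zz in (z,-.0022): print("rel",rel([*t,zz],2.64,s))
E
python3 - <<'E'
from h import *
over(1,"w12")
E
```

```text
tcp [ 0.4687 -0.0898  0.0964] rot [-1.7999e+02 -9.0000e-02  2.7400e+00] qd 1.5 0.027750963926032837
held: far end x 0.0567 y mid -0.0002 slope -0.003
rel (array([-0.0051, -0.0003,  0.0614]), np.float64(0.1))
rel (array([-0.0051, -0.0003,  0.0986]), np.float64(0.1))
```

View pics/w12.png

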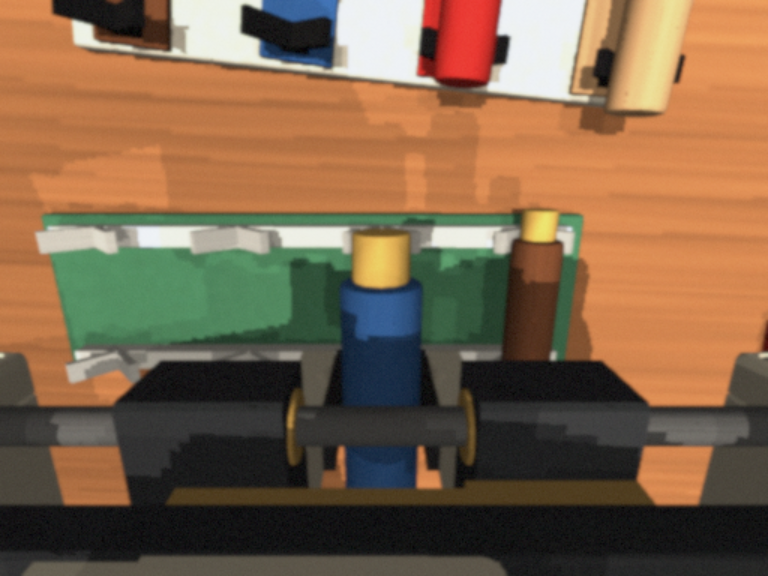

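Request:
{"op": "apply_moves", "data": {
  "commands": [
    {"grip":0.85,"slide":[-0.0035,0,0.025],"roll":0},
    {"grip":0.85,"slide":[-0.0035,0,0.055],"roll":0},
    {"grip":0.85,"slide":[-0.0035,0,0.075],"roll":0},
    {"grip":0.85,"slide":[-0.0035,0,0.085],"roll":0},
    {"grip":0.85,"slide":[-0.0035,0,0.09],"roll":0}
  ]
}}

```text
time_s: 15.98
tcp_pos: [0.4652, -0.0899, 0.0053]
eef_rot: [180.0, 0.0, 2.8]
contact_force: [-0.8, 0.3, -0.3]
gripper_width: 0.0277
```

Run:
```python
from h import *
over(1,"w13")
```

```text
tcp [ 0.465  -0.0899  0.0051] rot [1.7999e+02 3.0000e-02 2.7500e+00] qd 1.3 0.02747559190862936
held: far end x 0.058 y mid 0.0001 slope 0.012
rel (array([-0.0013, -0.0002, -0.0299]), np.float64(0.11))
rel (array([-0.0013, -0.0002,  0.0073]), np.float64(0.11))
```

View pics/w13.png

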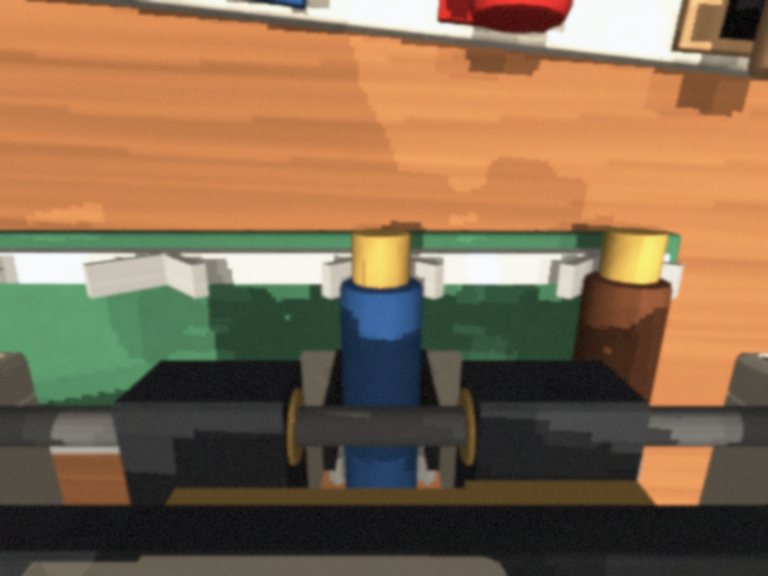

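Blue is centred over its notch at (383,275). I'll lower the last 7 mm, release and retreat.

Request:
{"op": "apply_moves", "data": {
  "commands": [
    {"grip":0.85,"slide":[-0.0008,0,0.004],"roll":0},
    {"grip":0.85,"slide":[-0.0008,0,0.007],"roll":0},
    {"grip":0.85,"slide":[-0.0008,0,0.0075],"roll":0},
    {"grip":0.4,"slide":[-0.0008,0,0.0075],"roll":0},
    {"grip":0.4,"slide":[-0.0008,0,0.0075],"roll":0}
  ]
}}

```text
time_s: 16.65
tcp_pos: [0.464, -0.09, -0.0015]
eef_rot: [-180.0, -0.0, 2.7]
contact_force: [-0.2, 0.4, 0.4]
gripper_width: 0.0421
```

Request:
{"op": "apply_moves", "data": {
  "commands": [
    {"grip":0.35,"slide":[0,0,0],"roll":0},
    {"grip":0.35,"slide":[0,0,-0.01],"roll":0},
    {"grip":0.35,"slide":[0,0,-0.04],"roll":0},
    {"grip":0.35,"slide":[0,0,-0.085],"roll":0},
    {"grip":0.32,"slide":[0,0,-0.11],"roll":0}
  ]
}}

```text
time_s: 17.27
tcp_pos: [0.4648, -0.09, 0.1112]
eef_rot: [-180.0, -0.2, 2.8]
contact_force: [-0.1, -0.4, -0.6]
gripper_width: 0.0588
```

Run:
```python
from h import *
aim(.4637,-.0898,"w14",.046)
print(rel([.64,-.1255,.08],-2.5))
```

```text
tcp [ 0.4663 -0.09    0.1138] yaw 2.79 qd 5.6
handle [ 0.462  -0.0899  2.7389  0.1196  0.0264  0.0619]
rel (array([-0.0051, -0.0003,  0.1163]), np.float64(0.05))
(array([0.1715, 0.0439, 0.035 ]), np.float64(5.29))
```

View pics/w14.png

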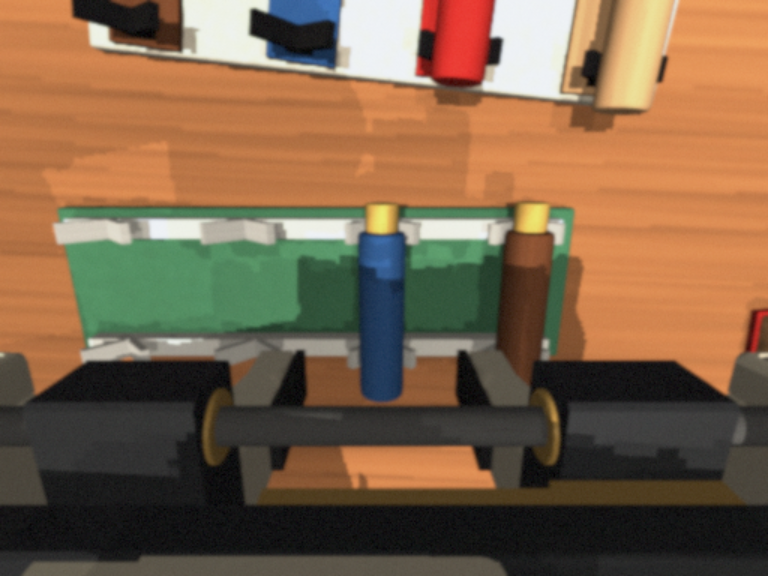

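Request:
{"op": "apply_moves", "data": {
  "commands": [
    {"grip":0.32,"slide":[0.045,0.012,0.0],"roll":2},
    {"grip":0.32,"slide":[0.1,0.025,0.0],"roll":4},
    {"grip":0.32,"slide":[0.145,0.037,0.005],"roll":5.3},
    {"grip":0.32,"slide":[0.171,0.044,0.01],"roll":5.3},
    {"grip":0.32,"slide":[0.171,0.044,0.01],"roll":5.3}
  ]
}}

```text
time_s: 17.95
tcp_pos: [0.6375, -0.1263, 0.0972]
eef_rot: [180.0, 0.1, -2.6]
contact_force: [-0.8, -0.7, 0.1]
gripper_width: 0.0595
```

Request:
{"op": "apply_moves", "data": {
  "commands": [
    {"grip":0.32,"slide":[0,0,0],"roll":0},
    {"grip":0.32,"slide":[0,0,0],"roll":0}
  ]
}}

```text
time_s: 18.2
tcp_pos: [0.6361, -0.1256, 0.099]
eef_rot: [-180.0, -0.0, -2.5]
contact_force: [0.1, -0.5, -0.1]
gripper_width: 0.0599
```

Run:
```python
from h import *
aim(.644,-.1255,"w15")
```

```text
tcp [ 0.6363 -0.1256  0.0991] yaw -2.54 qd 0.2
handle [ 0.6444 -0.1251 -2.5889  0.1192  0.0264  0.0664]
rel (array([ 0.0081, -0.0009,  0.0976]), np.float64(0.04))
```

View pics/w15.png

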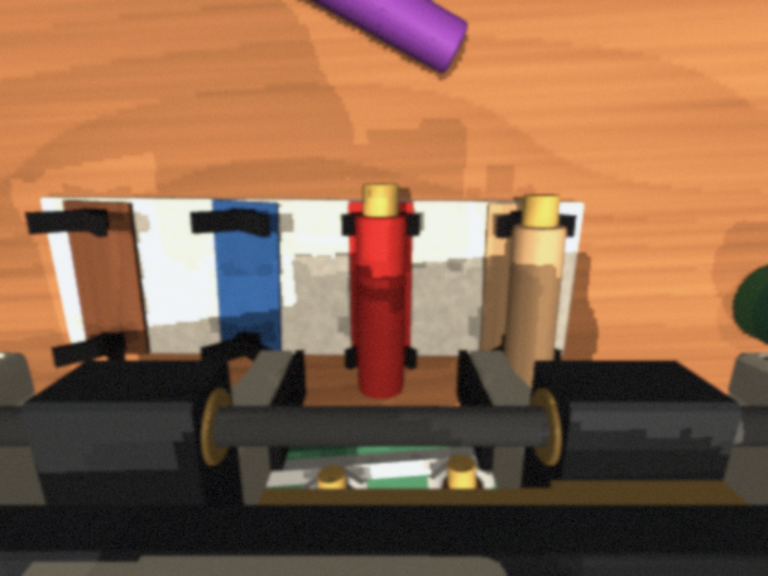

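Request:
{"op": "apply_moves", "data": {
  "commands": [
    {"grip":0.32,"slide":[0.0077,-0.0008,0.03],"roll":0},
    {"grip":0.32,"slide":[0.0077,-0.0008,0.065],"roll":0},
    {"grip":0.32,"slide":[0.0077,-0.0008,0.087],"roll":0},
    {"grip":0.32,"slide":[0.0077,-0.0008,0.0975],"roll":0},
    {"grip":0.32,"slide":[0.0077,-0.0008,0.0975],"roll":0}
  ]
}}

```text
time_s: 18.88
tcp_pos: [0.6442, -0.1253, 0.0008]
eef_rot: [180.0, 0.0, -2.5]
contact_force: [1.3, -0.1, -0.2]
gripper_width: 0.0595
```

Request:
{"op": "apply_moves", "data": {
  "commands": [
    {"grip":0.85,"slide":[0,0,0],"roll":0},
    {"grip":0.85,"slide":[0,0,0],"roll":0},
    {"grip":0.85,"slide":[0,0,0],"roll":0},
    {"grip":0.85,"slide":[0,0,0],"roll":0},
    {"grip":0.85,"slide":[0,0,0],"roll":0}
  ]
}}

```text
time_s: 19.5
tcp_pos: [0.6447, -0.1257, 0.0012]
eef_rot: [180.0, -0.0, -2.6]
contact_force: [-0.8, -2.8, 2.7]
gripper_width: 0.0281
```

Request:
{"op": "apply_moves", "data": {
  "commands": [
    {"grip":0.85,"slide":[0,0,-0.015],"roll":0},
    {"grip":0.85,"slide":[0,0,-0.04],"roll":0},
    {"grip":0.85,"slide":[0,0,-0.07],"roll":0},
    {"grip":0.85,"slide":[-0.01,-0.006,-0.09],"roll":0},
    {"grip":0.85,"slide":[-0.035,-0.02,-0.095],"roll":-2}
  ]
}}

```text
time_s: 20.12
tcp_pos: [0.6108, -0.1035, 0.0975]
eef_rot: [-180.0, -0.1, -0.6]
contact_force: [-0.5, -0.1, -0.2]
gripper_width: 0.0277
```

Request:
{"op": "apply_moves", "data": {
  "commands": [
    {"grip":0.85,"slide":[-0.045,-0.026,0],"roll":-3.2},
    {"grip":0.85,"slide":[-0.09,-0.055,0],"roll":-3.2},
    {"grip":0.85,"slide":[-0.135,-0.082,0],"roll":-3.2},
    {"grip":0.85,"slide":[-0.152,-0.097,0],"roll":-3.2},
    {"grip":0.85,"slide":[-0.152,-0.097,0],"roll":-3.2}
  ]
}}

```text
time_s: 20.75
tcp_pos: [0.4577, -0.0044, 0.0965]
eef_rot: [-180.0, -0.1, 2.8]
contact_force: [0.5, -0.1, 0.1]
gripper_width: 0.0276
```

Run:
```python
from h import *
over(2,"w16")
```

```text
tcp [ 0.4588 -0.0047  0.0965] rot [-1.7996e+02 -7.0000e-02  2.7400e+00] qd 1.6 0.027484985892945058
held: far end x 0.0586 y mid -0.0008 slope -0.002
rel (array([0.0009, 0.0002, 0.0615]), np.float64(0.1))
rel (array([0.0008, 0.0003, 0.0987]), np.float64(0.1))
```

View pics/w16.png

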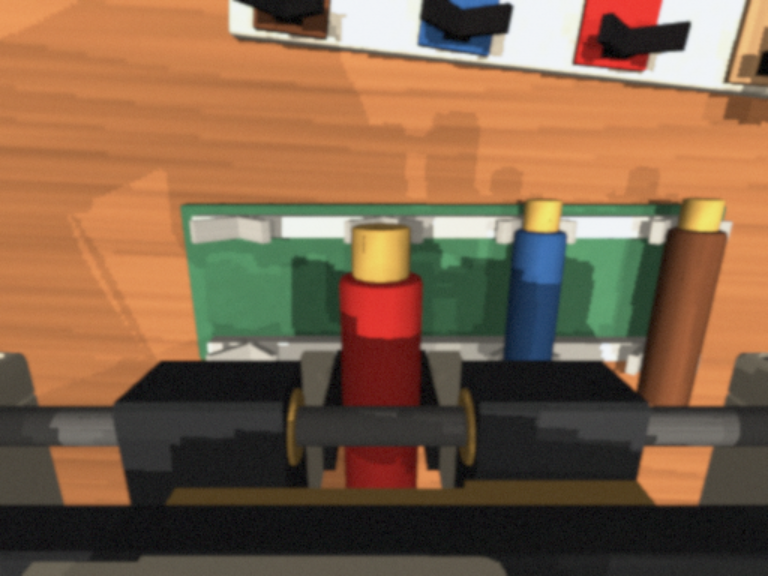

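Request:
{"op": "apply_moves", "data": {
  "commands": [
    {"grip":0.85,"slide":[0.0015,0.0002,0.025],"roll":0},
    {"grip":0.85,"slide":[0.0015,0.0002,0.055],"roll":0},
    {"grip":0.85,"slide":[0.0015,0.0002,0.075],"roll":0},
    {"grip":0.85,"slide":[0.0015,0.0002,0.085],"roll":0},
    {"grip":0.85,"slide":[0.0015,0.0002,0.09],"roll":0}
  ]
}}

```text
time_s: 21.42
tcp_pos: [0.4611, -0.0057, 0.0054]
eef_rot: [180.0, 0.0, 2.6]
contact_force: [-0.2, 0.0, 0.2]
gripper_width: 0.0279
```

Run:
```python
from h import *
over(2,"w17")
```

```text
tcp [ 0.4609 -0.0057  0.0052] rot [1.7999e+02 3.0000e-02 2.6200e+00] qd 1.2 0.027691527940930914
held: far end x 0.0597 y mid -0.0006 slope -0.008
rel (array([-0.0011, -0.0009, -0.0298]), np.float64(-0.02))
rel (array([-0.0011, -0.0009,  0.0074]), np.float64(-0.02))
```

View pics/w17.png

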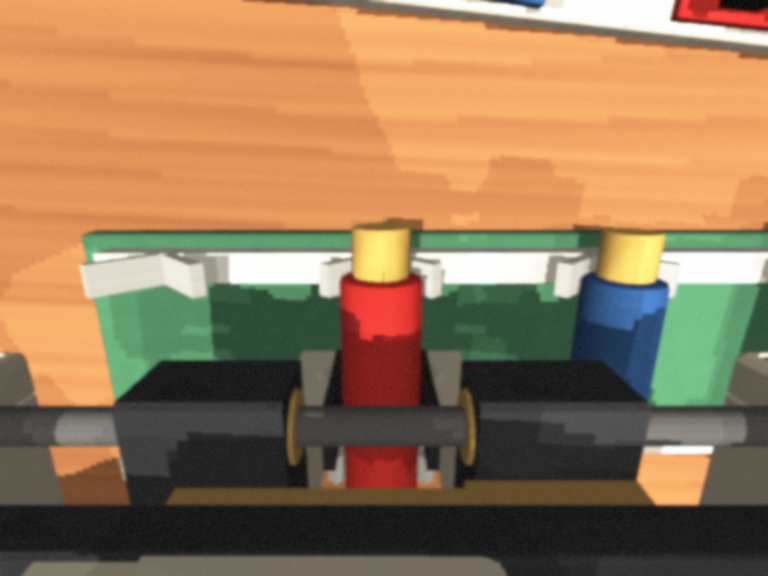

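Request:
{"op": "apply_moves", "data": {
  "commands": [
    {"grip":0.85,"slide":[-0.0008,-0.0006,0.004],"roll":0},
    {"grip":0.85,"slide":[-0.0008,-0.0006,0.007],"roll":0},
    {"grip":0.85,"slide":[-0.0008,-0.0006,0.0075],"roll":0},
    {"grip":0.4,"slide":[-0.0008,-0.0006,0.0075],"roll":0},
    {"grip":0.4,"slide":[-0.0008,-0.0006,0.0075],"roll":0}
  ]
}}

```text
time_s: 22.1
tcp_pos: [0.4602, -0.0048, -0.0015]
eef_rot: [-180.0, -0.0, 2.6]
contact_force: [-0.3, 0.2, 0.4]
gripper_width: 0.0425
```

Request:
{"op": "apply_moves", "data": {
  "commands": [
    {"grip":0.35,"slide":[0,0,0],"roll":0},
    {"grip":0.35,"slide":[0,0,-0.01],"roll":0},
    {"grip":0.35,"slide":[0,0,-0.04],"roll":0},
    {"grip":0.35,"slide":[0,0,-0.085],"roll":0},
    {"grip":0.32,"slide":[0,0,-0.11],"roll":0}
  ]
}}

```text
time_s: 22.72
tcp_pos: [0.4609, -0.0047, 0.1112]
eef_rot: [-180.0, -0.2, 2.7]
contact_force: [0.6, 0.8, -0.7]
gripper_width: 0.0592
```

Run:
```python
from h import *
aim(.4597,-.005,"w18",.046)
print(rel([.629,-.2115,.10],-1.8))
```

```text
tcp [ 0.4624 -0.0044  0.1138] yaw 2.69 qd 5.7
handle [ 0.4602 -0.0048  2.445   0.1197  0.0264  0.0623]
rel (array([-0.0031,  0.0005,  0.1162]), np.float64(0.25))
(array([0.1565, 0.2147, 0.0145]), np.float64(4.49))
```

View pics/w18.png

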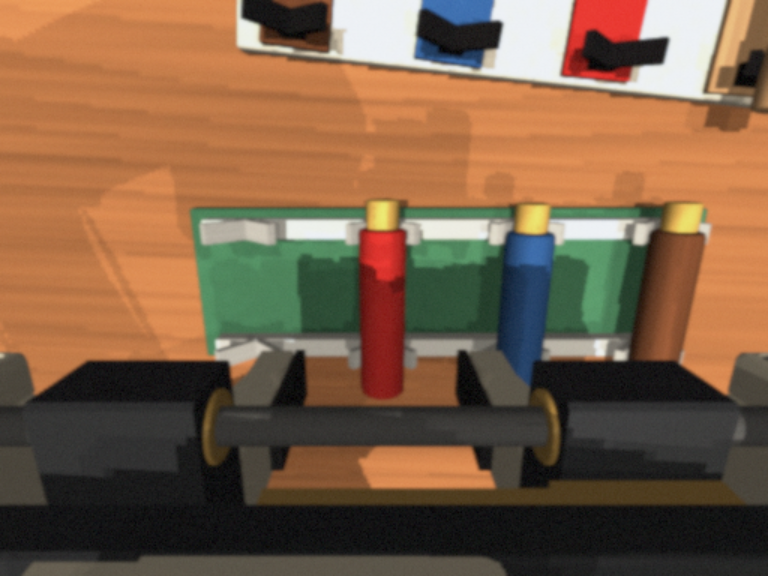

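Red is seated in the third place. The maple handle is last.

Request:
{"op": "apply_moves", "data": {
  "commands": [
    {"grip":0.32,"slide":[0.035,0.048,0.0],"roll":2},
    {"grip":0.32,"slide":[0.07,0.096,0.0],"roll":4},
    {"grip":0.32,"slide":[0.105,0.144,0.0],"roll":4.5},
    {"grip":0.32,"slide":[0.135,0.187,0.005],"roll":4.5},
    {"grip":0.32,"slide":[0.156,0.2145,0.01],"roll":4.5}
  ]
}}

```text
time_s: 23.4
tcp_pos: [0.6267, -0.2142, 0.0982]
eef_rot: [180.0, 0.0, -1.9]
contact_force: [-0.4, 0.3, -0.2]
gripper_width: 0.0595
```

Request:
{"op": "apply_moves", "data": {
  "commands": [
    {"grip":0.32,"slide":[0,0,0],"roll":0},
    {"grip":0.32,"slide":[0,0,0],"roll":0}
  ]
}}

```text
time_s: 23.65
tcp_pos: [0.6252, -0.2118, 0.0983]
eef_rot: [-180.0, 0.0, -1.9]
contact_force: [-0.6, -0.1, -0.7]
gripper_width: 0.0589
```

Run:
```python
from h import *
aim(.635,-.2105,"w19")
```

```text
tcp [ 0.6253 -0.2114  0.0986] yaw -1.84 qd 0.6
handle [ 0.635  -0.2106 -1.3668  0.1195  0.0261  0.0661]
rel (array([ 0.0097, -0.0011,  0.0971]), np.float64(-0.48))
```

View pics/w19.png

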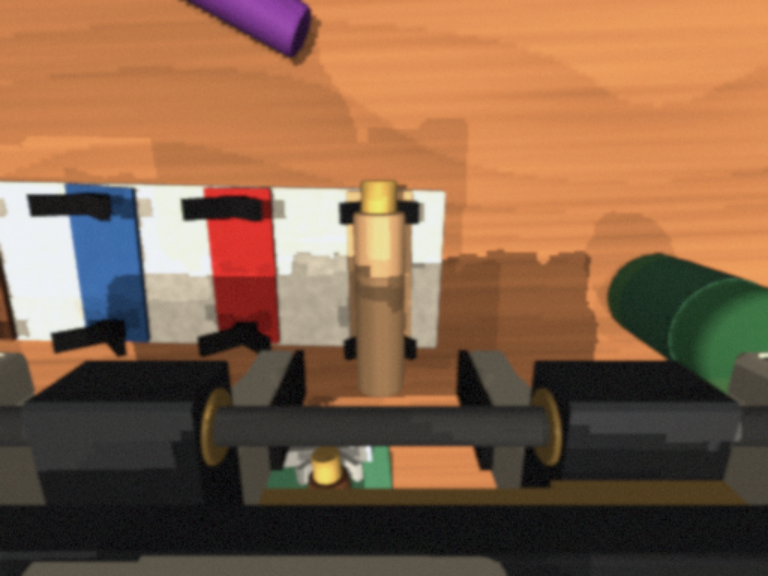

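Request:
{"op": "apply_moves", "data": {
  "commands": [
    {"grip":0.32,"slide":[0.0095,-0.0009,0.03],"roll":-0.3},
    {"grip":0.32,"slide":[0.0095,-0.0009,0.065],"roll":-0.3},
    {"grip":0.32,"slide":[0.0095,-0.0009,0.087],"roll":-0.3},
    {"grip":0.32,"slide":[0.0095,-0.0009,0.097],"roll":-0.3},
    {"grip":0.32,"slide":[0.0095,-0.0009,0.097],"roll":-0.3}
  ]
}}

```text
time_s: 24.32
tcp_pos: [0.6351, -0.2108, 0.0016]
eef_rot: [180.0, 0.0, -1.5]
contact_force: [0.1, 0.0, 0.3]
gripper_width: 0.0598
```

Request:
{"op": "apply_moves", "data": {
  "commands": [
    {"grip":0.85,"slide":[0,0,0],"roll":0},
    {"grip":0.85,"slide":[0,0,0],"roll":0},
    {"grip":0.85,"slide":[0,0,0],"roll":0},
    {"grip":0.85,"slide":[0,0,0],"roll":0},
    {"grip":0.85,"slide":[0,0,0],"roll":0}
  ]
}}

```text
time_s: 24.95
tcp_pos: [0.6354, -0.2114, 0.0016]
eef_rot: [180.0, -0.0, -1.6]
contact_force: [-0.1, 0.8, 3.0]
gripper_width: 0.0278
```

Request:
{"op": "apply_moves", "data": {
  "commands": [
    {"grip":0.85,"slide":[0,0,-0.015],"roll":0},
    {"grip":0.85,"slide":[0,0,-0.04],"roll":0},
    {"grip":0.85,"slide":[0,0,-0.07],"roll":0},
    {"grip":0.85,"slide":[-0.01,-0.015,-0.09],"roll":0},
    {"grip":0.85,"slide":[-0.03,-0.046,-0.095],"roll":-2}
  ]
}}

```text
time_s: 25.58
tcp_pos: [0.6077, -0.1651, 0.0987]
eef_rot: [180.0, -0.2, 0.4]
contact_force: [0.1, 0.2, -0.7]
gripper_width: 0.0275
```

Request:
{"op": "apply_moves", "data": {
  "commands": [
    {"grip":0.85,"slide":[-0.033,-0.05,0],"roll":-2.2},
    {"grip":0.85,"slide":[-0.066,-0.1,0],"roll":-2.2},
    {"grip":0.85,"slide":[-0.099,-0.15,0],"roll":-2.2},
    {"grip":0.85,"slide":[-0.13,-0.2,0],"roll":-2.2},
    {"grip":0.85,"slide":[-0.145,-0.228,0],"roll":-2.2}
  ]
}}

```text
time_s: 26.2
tcp_pos: [0.4586, 0.064, 0.0974]
eef_rot: [-180.0, -0.1, 2.7]
contact_force: [0.8, 0.7, -0.5]
gripper_width: 0.0274
```

Request:
{"op": "apply_moves", "data": {
  "commands": [
    {"grip":0.85,"slide":[-0.004,-0.017,0],"roll":0},
    {"grip":0.85,"slide":[-0.004,-0.017,0],"roll":0},
    {"grip":0.85,"slide":[-0.004,-0.017,0],"roll":0}
  ]
}}

```text
time_s: 26.58
tcp_pos: [0.4552, 0.0789, 0.0967]
eef_rot: [-180.0, -0.0, 2.6]
contact_force: [1.1, 0.1, -0.6]
gripper_width: 0.0272
```

Run:
```python
from h import *
over(3,"w20")
```

```text
tcp [0.4552 0.0786 0.0965] rot [-1.80e+02 -1.00e-02  2.61e+00] qd 0.5 0.0278814544837028
held: far end x 0.0593 y mid -0.0007 slope -0.002
rel (array([ 0.0007, -0.0014,  0.0615]), np.float64(-0.03))
rel (array([ 0.0006, -0.0014,  0.0987]), np.float64(-0.03))
```

View pics/w20.png

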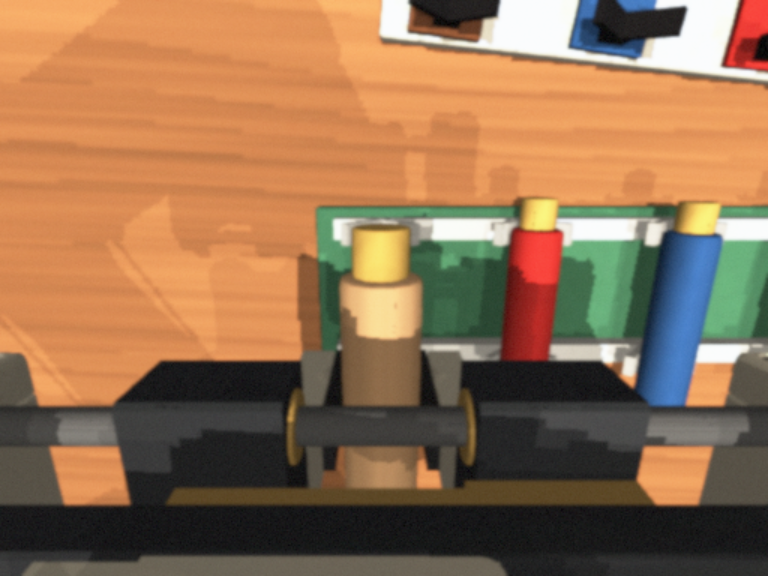

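Request:
{"op": "apply_moves", "data": {
  "commands": [
    {"grip":0.85,"slide":[0.001,-0.0013,0.025],"roll":0},
    {"grip":0.85,"slide":[0.001,-0.0013,0.055],"roll":0},
    {"grip":0.85,"slide":[0.001,-0.0013,0.075],"roll":0},
    {"grip":0.85,"slide":[0.001,-0.0013,0.085],"roll":0},
    {"grip":0.85,"slide":[0.001,-0.0013,0.09],"roll":0}
  ]
}}

```text
time_s: 27.25
tcp_pos: [0.4561, 0.08, 0.006]
eef_rot: [180.0, 0.0, 2.6]
contact_force: [-0.5, 0.6, -0.0]
gripper_width: 0.0275
```

Run:
```python
from h import *
over(3,"w21")
```

```text
tcp [0.456  0.08   0.0057] rot [1.7998e+02 3.0000e-02 2.6000e+00] qd 1.3 0.02717661643981185
held: far end x 0.0595 y mid 0.0002 slope 0.01
rel (array([-0.0002, -0.    , -0.0293]), np.float64(-0.04))
rel (array([-0.0001, -0.    ,  0.0079]), np.float64(-0.04))
```

View pics/w21.png

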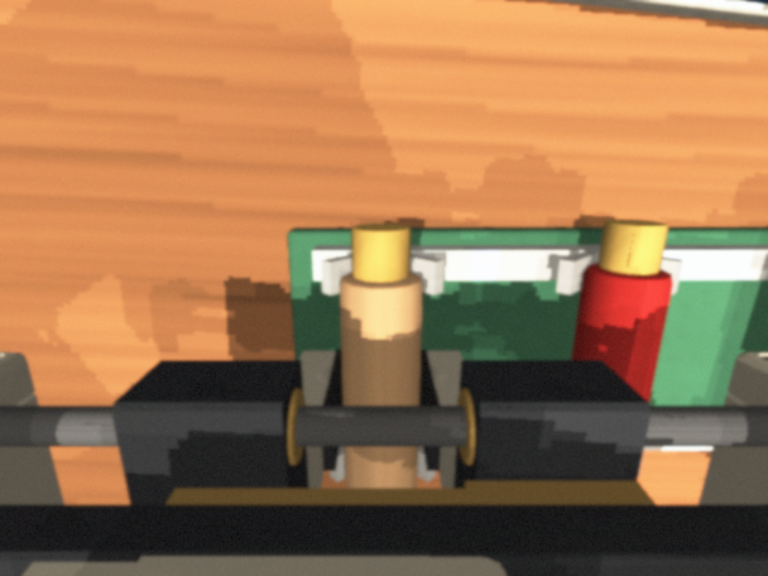

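Request:
{"op": "apply_moves", "data": {
  "commands": [
    {"grip":0.85,"slide":[0,0,0.004],"roll":0},
    {"grip":0.85,"slide":[0,0,0.0075],"roll":0},
    {"grip":0.85,"slide":[0,0,0.008],"roll":0},
    {"grip":0.4,"slide":[0,0,0.008],"roll":0},
    {"grip":0.4,"slide":[0,0,0.008],"roll":0}
  ]
}}

```text
time_s: 27.92
tcp_pos: [0.456, 0.0806, -0.0016]
eef_rot: [-180.0, -0.0, 2.6]
contact_force: [-0.2, -0.8, 0.3]
gripper_width: 0.0423
```

Request:
{"op": "apply_moves", "data": {
  "commands": [
    {"grip":0.35,"slide":[0,0,0],"roll":0},
    {"grip":0.35,"slide":[0,0,-0.01],"roll":0},
    {"grip":0.35,"slide":[0,0,-0.04],"roll":0},
    {"grip":0.35,"slide":[0,0,-0.085],"roll":0},
    {"grip":0.32,"slide":[0,0,-0.11],"roll":0}
  ]
}}

```text
time_s: 28.55
tcp_pos: [0.4568, 0.0809, 0.1112]
eef_rot: [-179.9, -0.2, 2.7]
contact_force: [-0.6, 0.1, -0.5]
gripper_width: 0.059
```

Request:
{"op": "apply_moves", "data": {
  "commands": [
    {"grip":0.32,"slide":[0,0.05,-0.05],"roll":0},
    {"grip":0.32,"slide":[0,0.1,-0.1],"roll":0},
    {"grip":0.32,"slide":[0,0.13,-0.12],"roll":0},
    {"grip":0.32,"slide":[0,0.13,-0.12],"roll":0},
    {"grip":0.32,"slide":[0,0.13,-0.12],"roll":0}
  ]
}}

```text
time_s: 29.18
tcp_pos: [0.4614, -0.0495, 0.2283]
eef_rot: [-180.0, -0.0, 2.6]
contact_force: [-1.2, 0.3, -0.1]
gripper_width: 0.06
```

Run:
```python
from h import *
c=get_calibration("wrist"); p,d=capture("wrist"); save("w22",p,1.5)
s=get_state(); print(s["tcp_pos"],abs(s["qd"]).max(),s["contact_force"])
P=cloud(c,d,np.ones(d.shape,bool))
C=np.array([.4617,-.0473]);a=np.radians(2.64)
for y in (-.1275,-.0425,.0425,.1275):
    t=C+y*np.array([-np.sin(a),np.cos(a)]); print(t.round(4),np.round(line(P,*t,.046),4))
p,d=capture("top"); save("t22",p[100:300,180:420],3); c=get_calibration("top")
for k in ["wax_tin","sanding_block","glue_bottle"]:
    for b in boxes_of(k,"top")[:1]: print(k,np.round(np.array(c["R"]).T@(b["position"]-np.array(c["t"])),4))
```

```text
[ 0.46125274 -0.04918571  0.22777622] 0.8696574571203466 [ 0.13610817 -0.52926718  0.34466001]
[ 0.4676 -0.1747] [ 0.4661 -0.1741  2.6679  0.1197  0.0268  0.0619]
[ 0.4637 -0.0898] [ 0.4619 -0.0895  2.3885  0.12    0.0263  0.0623]
[ 0.4597 -0.0048] [ 0.4597 -0.0051  2.6863  0.1191  0.026   0.0624]
[0.4558 0.0801] [0.4559 0.0794 2.4347 0.1191 0.0264 0.0625]
wax_tin [0.5017 0.4073 0.0583]
sanding_block [ 0.4103 -0.3881  0.0328]
glue_bottle [ 0.6066 -0.38    0.1033]
```

View pics/w22.png

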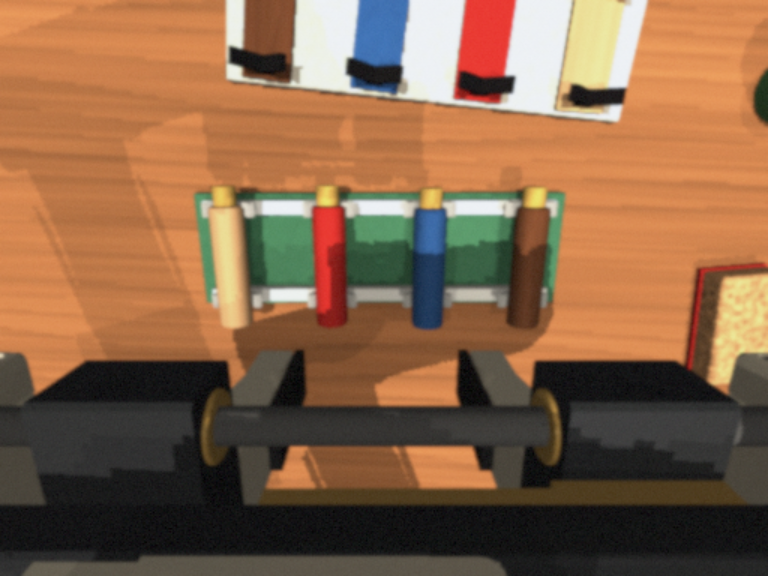

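View pics/t22.png

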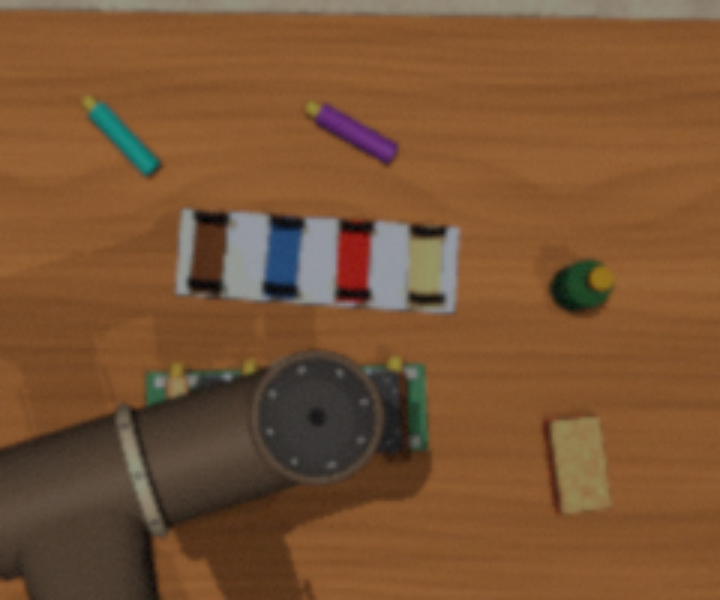

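The rack now reads maple, red, blue, walnut from the left, the reverse of the board. All four are seated within 2 mm of their places (z tops about 0.062), and the bystanders haven't moved. I'm handing in the job.

```bash
python3 -c "
from plant import *
print(close_job())"
```

```text
the job is handed in; nothing more can be done
None
```

All four handles are on the green rack in reverse order and the job is handed in, at about 30 s on the clock. From the left, the rack now holds maple, red, blue and walnut; the board held walnut, blue, red and maple.

- **Last checks:** In the final wrist picture each handle lay within 2 mm of its place lengthwise and 1 mm sideways. They are aligned with the notches to under 0.3°, with their tops at about 62 mm. The gripper was clear of everything. The network's positions for the tin, the sanding block and the bottle changed by no more than about 5 mm, which is its own accuracy.
- **First attempt:** The first pinch on the walnut handle closed on nothing, just above it. The depth images showed the real fingertips about 31 mm above the reported TCP, against what the task text says. I corrected for this in every later move. That handle looked undisturbed in its cradle afterwards, though I cannot rule out a light touch on its top.
- **Cameras:** The top and wrist cameras disagreed by 2–4 mm. I went by the wrist camera, since the handles seated where it predicted. In the last top view the arm hid most of the rack, so the final seating check rests on the wrist camera.

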